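# Trip the hidden catch of the dust unit's filings tray

## Task

The filings tray of the bench dust unit is latched shut: take the long release pin from the tool stand, reach down with it through the slot in the unit's lid, feel for the sprung catch hidden below and press it so that the tray springs out. The catch is delicate, so never push the pin against the unit with more than 20 N. Then put the pin back upright in its empty socket, all the way down, let go, and leave the tray out and everything else where it was.

Things in the scene. Friction and masses are not known exactly. Their poses are not given: they have to be found in the camera images.
- dust_unit: Grey sheet-metal case fixed to the bench, 170 (x) x 150 (y) x 90 (z) mm, louvres on its front (-x face), which the tray's front closes below. Origin at the centre of its underside, x from the front to the back, z up. Lid 6 mm thick, its top at z = 90 mm
- slot (a point): Middle of the access slot, at the lid's top surface: 10 mm wide (unit's x), 46 mm long (unit's y), 1.5 mm chamfer, through the 6 mm lid; 65 mm behind the unit's middle. Axes as the unit's
- deck (a point): Hidden point 28 mm straight below the slot's middle, on the top of a rigid steel deck inside the unit. The deck has one pocket, 11 mm long in the unit's y, its centre anywhere within 16 mm either side of this point (unknown). In the pocket, 7 to 17 mm below the deck (unknown), is the sprung catch pad: it yields at 3 N, trips after 6 to 7 mm at 5 to 8 N, rigid stop at 10 mm
- filings_tray (a joint): How far the tray is out of the front of the unit, m: 0 latched shut, springs to 0.045 when the catch is tripped
- tool_stand: Wooden block fixed to the bench, 60 (x) x 130 (y) x 32 (z) mm on a 72 x 142 x 5 mm foot. Origin at the centre of its underside, z up. Two round sockets 10 mm in diameter and 25 mm deep, 64 mm apart along y; a tool stands in each
- socket_a (a point): Mouth of the socket at +y of the stand, at the top face, 32 mm above the bench
- socket_b (a point): Mouth of the socket at -y of the stand, at the top face, 32 mm above the bench
- release_pin_grip (a point): Centre of the handle of the release pin, the taller tool in the stand: aluminium handle 18 mm in diameter, 40 mm long, on a round steel rod 8 mm in diameter, 70 mm long, round end; 70 to 120 g. z up along the pin; the rod's end is 90 mm below this point. It stands in either socket, rod 25 mm deep, handle 77 to 117 mm above the bench. Free for fingers on the stand's x sides
- release_pin_tip (a point): The round lower end of the release pin's rod
- short_punch_grip (a point): Centre of the handle of the short punch: the same handle and rod diameter but the rod only 40 mm long, too short to reach the catch; it stands in the other socket and stays there
- canister: Small black canister, 34 x 34 x 47 mm, bystander; origin under its centre
- oil_bottle: Small bottle, 34 x 34 x 78 mm, bystander; origin under its centre
- steel_block: Flat steel block, 65 x 65 x 18 mm, bystander; origin under its centre
- wax_ring: Ring of carving wax, 37 x 38 x 14 mm, bystander; origin under its centre
Things that resemble listed ones, but are neither listed nor needed, are in the scene too. There is more than one size of the tool_stand; the one meant has the size given above.

How it is judged (in metres and radians):
On the way, in this order (a step that is already met when the one before it is completed fails the run):
1. the release pin is drawn out of its socket (z of release_pin_tip in the frame of tool_stand above 0.036 m), for 0.1 s.
2. the pin's end is through the slot, at least 20 mm below the lid's top, with the tray still shut (z of release_pin_tip in the frame of slot below -0.02 m and x of release_pin_tip in the frame of slot between -0.008 and 0.008 m and y of release_pin_tip in the frame of slot between -0.025 and 0.025 m and value of joint filings_tray below 0.006 m), for 0.05 s.
3. the tray has sprung out (value of joint filings_tray above 0.035 m), for 0.05 s.
At the end, for the whole second after the job is handed in: The tray is more than 35 mm out; the release pin stands in a socket of the stand, its end within 6 mm of the socket's axis and within 4 mm of the socket's floor, upright within 0.2 rad, released and at rest (value of joint filings_tray above 0.035 m and (horizontal distance between release_pin_tip and socket_a below 0.006 m or horizontal distance between release_pin_tip and socket_b below 0.006 m) and z of release_pin_tip in the frame of tool_stand below 0.011 m and angle between release_pin_grip's own z axis and vertical below 0.2 rad and linear speed of release_pin below 0.02 m/s); the robot touches nothing.
It fails at once if the pin is pushed against the unit with more than 20 N (contact force between release_pin and dust_unit above 20 N).
It fails at once if the short punch is moved more than 20 mm (distance of short_punch_grip from where it was at the start of the episode above 0.02 m).
It fails at once if a bystander is moved more than 20 mm (distance of any of canister, oil_bottle, steel_block, wax_ring from where it was at the start of the episode above 0.02 m).
It also fails if it takes over 64 s, if anything falls off the work surface, if the arm or the gripper's body presses on something with over 40 N, if the wrist force passes 120 N, or if a joint passes its speed limit or range.

## Robot

A 6-joint arm with a two-finger parallel gripper is mounted at the origin on a cart in front of the work surface, level with it; the furniture and walls round the work are solid. World frame = base frame: x ahead of the robot, y to its left, z up, the work surface at z = 0. Lengths are in m, angles in degrees, forces in N, time in s.
With the tool pointing down it reaches from about 0.35 to 0.875 m from the base axis. Payload 4.2 kg.
Tool frame: the origin (TCP) lies midway between the tips of the shut fingers; the grasp point (between the pads) lies 19 mm behind it; z points along the fingers, y is the direction in which the jaws open and shut (so a half turn about z gives the same grasp; the last joint's range is limited). The gripper opens to 87 mm and grips with 3 to 60 N. Pads are 19 mm wide; open, the fingers measure 117 mm over their backs; the gripper's body (75 mm by 190 mm) begins 51 mm behind the grasp point.
Start: joints at [-59.152, 22.042, 0.453, 0, -68.411, -14.817], TCP at [0.173, -0.601, 0.223] pointing down, gripper open.
Joint ranges: [-179.83, 179.83], [-69.29, 118.12], [-61.27, 80.66], [-181.25, 117.63], [-171.15, -9.14], [-177.46, 177.46]. Speed limits (degrees/s): [159.86, 159.86, 180, 180, 180, 180].

## Interface

Orientations are given as a 3x3 rotation matrix whose columns are the frame's x, y, z axes.
In Python, from station import sense, capture, get_calibration, finish_job, spot_in, spot_point gives the robot as it stands.
- The arm moves only by the shell command python3 -m inch 'ROWS'. ROWS is JSON, a list of rows, each an object with "fingers": the finger opening in cm, from 0 to 8.7; "delta_pos": the shift along the tool's x, y, z in cm, a list of three; "spin": the turn about the tool's z in degrees. In form: [{"fingers": fingers, "delta_pos": [dx, dy, dz], "spin": spin}, ...]. A call has 1 to 20 rows; each row is the pose to reach, as a shift and turn from the pose commanded when the call began, along the tool's axes at that moment; what a row does not reach only later rows make up. A row lasts 1/10 s, in which the tool goes at most 50 mm and 8.59 degrees, less where a joint would pass 70% of its speed; a pose out of reach is approached as far as the arm can. A call with a gripper value outside its range is refused whole. The fingers move at their own pace and stop on an object; the grip force is fixed at half the most. Time passes only in rows, so rows that repeat a pose let the fingers close. It gives the time, the measured TCP pose, the force and the opening at its end, in the units of the state.
- sense(): the state, without advancing time (a new reading comes with each control period).
- capture(name): name is "scene" or "top" or "wrist"; returns the picture (420x560x3 uint8, red, green, blue); there is no depth.
- get_calibration(name): a dict with "K" (3x3 intrinsics, pixels), "dist" ([k1, k2, p1, p2, k3] as OpenCV has them; the pictures are not rectified), "T" (4x4, takes a point from camera to world coordinates). Camera axes: x right, y up, looking along -z (the intrinsics and any distortion apply to the point x, -y, -z); pixel columns grow to the right and rows downward; lengths in m; the calibration is good to about 2 mm. A picture is of the moment at which its call begins: read the wrist's pose just before it. get_calibration takes no time and is no camera call; for the wrist camera it gives the pose at the moment of the call.
- finish_job(): hands the job in, once; it reports no verdict.
Trained networks look in the newest picture that a camera, given by its name, has taken for a name from the list of things; names that differ only in an ending like _2 or _b are one class to them, and where a whole thing is asked for, a point or a joint stands for the part that bears it (a point fixed in the world has none). Each returns a list of dicts, best first, with "conf" (0 to 1); they miss things now and then, are a little off and sometimes report something else, mostly with a low value. They report only what shows in the picture. A call takes as long as a camera call. They do not tell look-alikes from the thing itself.
- spot_in(camera, target): "extent" ([left, top, right, bottom] as shares, 0 to 1, of the picture: columns of its width, rows of its height, round what is visible of it).
- spot_point(camera, target): "location" ([column, row] as shares, 0 to 1, of the picture: columns of its width, rows of its height: a listed point, or the origin of a listed thing).
The state is a dict: "time_s": time; "joints": joint angles; "joint_velocities": joint speeds; "effort": joint torques, N m; "tcp_pos": TCP position; "ee_rot": TCP orientation; "wrist_force": force on the tool from outside, world axes, zero at the start; "moment": the same for the moment, N m; "gripper_width": opening from 0.0 (shut) to 1.0 (fully open).
Only numpy, scipy, OpenCV 4.12 (cv2) and the standard library are available. Lean on these libraries where they do the work, as an engineer would, in place of code of your own. Each camera call takes 0.05 s, during which the arm holds its last target.

## Working session

There is one attempt and no reset: what is moved stays moved. The work goes in short steps, Python scripts to look and compute and a shell command to move; the robot and the scene stay as the last step left them, time stands still between calls to the robot, and variables do not carry over. Pictures are saved under pics/ and viewed, and the job is handed in when it is done.

```bash
ls; mkdir -p pics; cat > h.py <<'E'
import numpy as np, cv2
from station import sense, capture, get_calibration, finish_job, spot_in, spot_point
def ray(cam,u,v,c=None):
    c=c or get_calibration(cam); K=np.array(c["K"]);T=np.array(c["T"])
    p=cv2.undistortPoints(np.array([[[u,v]]],float),K,np.array(c["dist"]))[0,0]
    d=T[:3,:3]@np.array([p[0],-p[1],-1]); return T[:3,3],d/np.linalg.norm(d)
def atz(cam,u,v,z,c=None):
    o,d=ray(cam,u,v,c); return o+d*(z-o[2])/d[2]
def proj(cam,P,c=None):
    c=c or get_calibration(cam); K=np.array(c["K"]);T=np.array(c["T"])
    q=(np.atleast_2d(P)-T[:3,3])@T[:3,:3]*[1,-1,-1]
    return cv2.projectPoints(q.reshape(-1,1,3),np.zeros(3),np.zeros(3),K,np.array(c["dist"]))[0].reshape(-1,2)
def tri(rays):
    A=np.zeros((3,3));b=np.zeros(3)
    for o,d in rays:
        M=np.eye(3)-np.outer(d,d);A+=M;b+=M@o
    x=np.linalg.solve(A,b); return x,[np.linalg.norm((np.eye(3)-np.outer(d,d))@(x-o)) for o,d in rays]
def shot(cam,name):
    im=capture(cam); cv2.imwrite(f"pics/{name}.png",im[:,:,::-1]); return im
E
python3 - <<'E'
from h import *
for c in ["scene","top","wrist"]:
    shot(c,c+"0"); k=get_calibration(c); print(c,np.round(k["T"],3).tolist(),np.round(k["K"],1).tolist())
    for t in ["dust_unit","slot","tool_stand","socket_a","release_pin_grip","short_punch_grip"]:
        for r in spot_point(c,t)[:3]:
            u,v=r["location"]; print(c,t,round(r["conf"],2),round(u*560,1),round(v*420,1))
print(sense())
E
```

```text
pics
scene [[0.82, 0.252, -0.513, -0.09], [-0.572, 0.357, -0.738, -1.034], [-0.003, 0.899, 0.438, 0.648], [0.0, 0.0, 0.0, 1.0]] [[517.5, 0.0, 277.1], [0.0, 517.5, 206.4], [0.0, 0.0, 1.0]]
scene tool_stand 0.92 328.2 292.9
scene tool_stand 0.44 338.2 283.5
scene socket_a 0.87 320.1 270.9
scene socket_a 0.66 338.4 282.1
scene socket_a 0.16 327.2 291.4
scene release_pin_grip 0.66 341.5 256.0
scene short_punch_grip 0.53 317.6 256.1
top [[0.026, 0.992, -0.121, 0.435], [-1.0, 0.025, -0.005, -0.068], [-0.002, 0.121, 0.993, 1.336], [0.0, 0.0, 0.0, 1.0]] [[383.3, 0.0, 282.8], [0.0, 383.3, 214.2], [0.0, 0.0, 1.0]]
top dust_unit 0.56 261.7 239.7
top slot 0.83 258.7 215.3
top tool_stand 0.9 312.9 238.3
top tool_stand 0.6 360.1 233.7
top socket_a 0.85 309.6 239.4
top socket_a 0.79 352.4 233.6
top socket_a 0.79 368.9 230.0
top release_pin_grip 0.49 371.5 229.4
wrist [[-0.276, -0.932, -0.234, 0.11], [0.961, -0.267, -0.067, -0.619], [0.0, -0.244, 0.97, 0.385], [0.0, 0.0, 0.0, 1.0]] [[304.4, 0.0, 282.6], [0.0, 304.4, 211.8], [0.0, 0.0, 1.0]]
{'time_s': 1.05, 'joints': array([-5.91527009e+01,  2.20429597e+01,  4.51650302e-01, -6.34595033e-04,
       -6.84111111e+01, -1.48157683e+01]), 'joint_velocities': array([-0.02022228, -0.06495577,  0.06398449, -0.11312501, -0.06126417,
        0.01714749]), 'effort': array([-5.90383224e-04, -3.90483356e+01,  1.87622613e+01,  4.22456279e+00,
        1.53915823e-02, -1.69014430e-05]), 'tcp_pos': array([ 0.1726119 , -0.60066204,  0.22252825]), 'ee_rot': array([[-9.61110988e-01, -2.76162396e-01, -1.28190152e-05],
       [-2.76162396e-01,  9.61110987e-01,  4.15491118e-05],
       [ 8.46194145e-07,  4.34734378e-05, -9.99999999e-01]]), 'wrist_force': array([0.31111857, 0.54609611, 1.21859527]), 'moment': array([0.01333944, 0.01783298, 0.01339693]), 'gripper_width': 0.9993957553945814}
```

View pics/scene0.png

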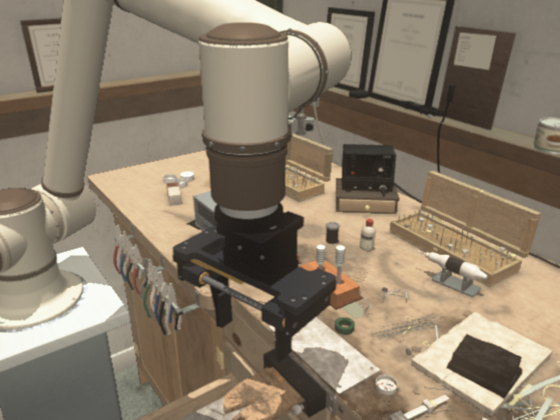

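View pics/top0.png

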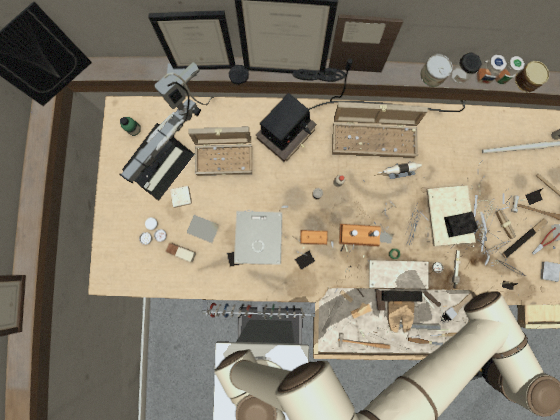

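View pics/wrist0.png

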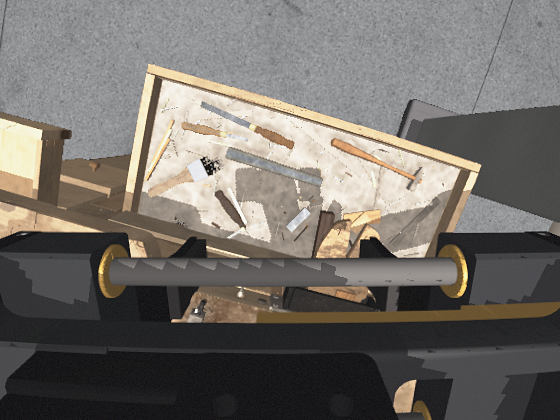

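```bash
python3 - <<'E'
from h import *
im=cv2.imread("pics/top0.png")
cv2.imwrite("pics/top0z.png",cv2.resize(im[150:290,180:420],None,fx=3.3,fy=3.3,interpolation=cv2.INTER_CUBIC))
im=cv2.imread("pics/scene0.png")
cv2.imwrite("pics/scene0z.png",cv2.resize(im[200:360,180:420],None,fx=3.3,fy=3.3,interpolation=cv2.INTER_CUBIC))
print("slot",atz("top",258.7,215.3,.09),"stand",atz("top",360.1,233.7,0.0),"sockA",atz("top",352.4,233.6,.117),atz("top",371,229.4,.1))
print("orange other",atz("top",313,238,.03))
for p in [(235,211),(281,211),(235,263),(281,263)]: print(p,atz("top",*p,.09))
print("pin scene",atz("scene",341.5,256,.097),atz("scene",317.6,256,.067))
E
```

```text
slot [0.58010928 0.01722874 0.09      ] stand [ 0.53476053 -0.33350034  0.        ] sockA [ 0.52571492 -0.28553492  0.117     ] [ 0.54208735 -0.34924242  0.1       ]
orange other [ 0.51390905 -0.16632581  0.03      ]
(235, 211) [0.5923416  0.09559781 0.09      ]
(281, 211) [ 0.59615701 -0.05543167  0.09      ]
(235, 263) [0.42283709 0.08891133 0.09      ]
(281, 263) [ 0.42686001 -0.05985925  0.09      ]
pin scene [ 0.53246902 -0.36783311  0.097     ] [ 0.52447375 -0.3021792   0.067     ]
```

View pics/top0z.png

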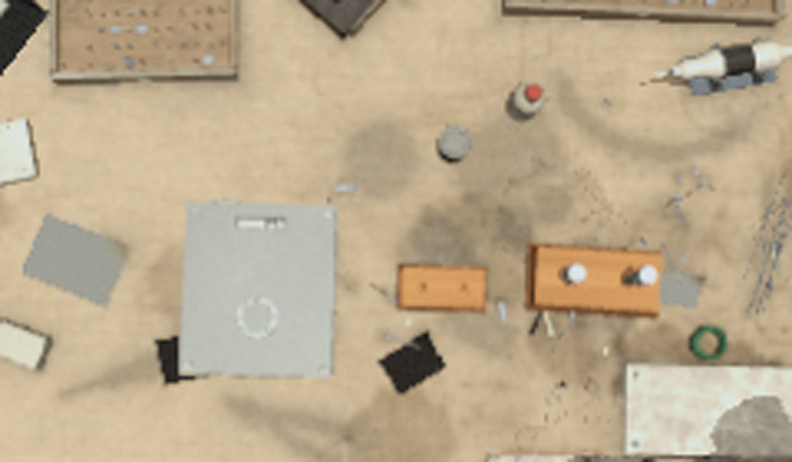

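View pics/scene0z.png

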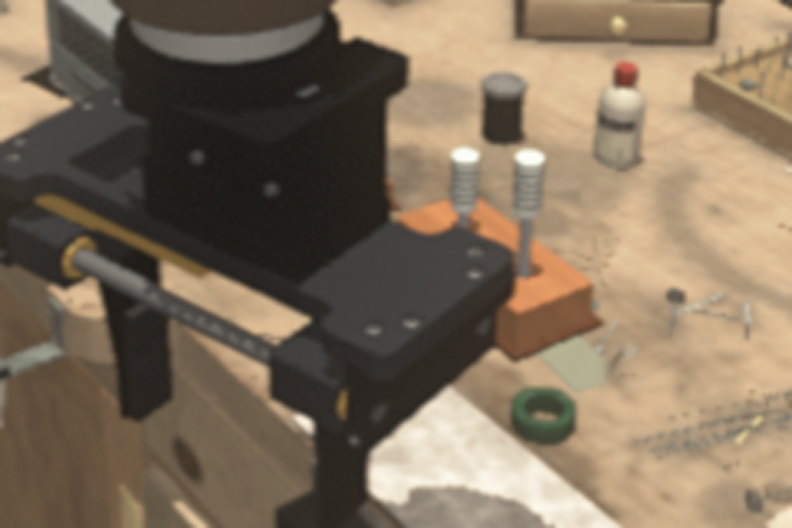

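```bash
cat >> h.py <<'E'
def delta(target,R=None):
    s=sense(); R=s["ee_rot"]; return np.round(100*R.T@(np.array(target)-s["tcp_pos"]),2)
E
python3 - <<'E'
from h import *
z=lambda u,v:(u/3.3+180,v/3.3+150)
p=atz("top",*z(647,275),.117); q=atz("top",*z(573,272),.087); print("pin",p,"punch",q, "dist",np.hypot(*(p-q)[:2]))
c=[atz("top",*z(*a),.032) for a in [(533,246),(660,253),(529,307),(658,315)]]; print(c)
d=[atz("top",*z(*a),.09) for a in [(187,203),(334,207),(181,375),(331,376)]]; print(d)
for a,b in [(0,2),(1,3)]: 
  v=d[a]-d[b];print(np.degrees(np.arctan2(v[1],v[0])))
s=[atz("top",*z(*a),.09) for a in [(236,223),(285,224)]];print(s)
print(delta([p[0],p[1],.223]))
E
```

```text
pin [ 0.52836935 -0.36170904  0.117     ] punch [ 0.53191159 -0.29493003  0.087     ] dist 0.06687289011829599
[array([ 0.56221741, -0.26311064,  0.032     ]), array([ 0.55815465, -0.39586915,  0.032     ]), array([ 0.49891695, -0.25950571,  0.032     ]), array([ 0.49372144, -0.3936131 ,  0.032     ])]
[array([0.59077543, 0.09004209, 0.09      ]), array([ 0.59046873, -0.05627612,  0.09      ]), array([0.42077689, 0.08932498, 0.09      ]), array([ 0.42378538, -0.05768795,  0.09      ])]
0.2416910051752137
0.48529049624083576
[array([0.57201089, 0.04052026, 0.09      ]), array([ 0.57225285, -0.00814195,  0.09      ])]
[-40.79  13.14  -0.05]
```

```bash
python3 -m inch '[{"fingers":8.7,"delta_pos":[-10,3,0],"spin":-18},{"fingers":8.7,"delta_pos":[-20,6,0],"spin":-36},{"fingers":8.7,"delta_pos":[-30,10,0],"spin":-54},{"fingers":8.7,"delta_pos":[-40.8,13.1,0],"spin":-71},{"fingers":8.7,"delta_pos":[-40.8,13.1,0],"spin":-71},{"fingers":8.7,"delta_pos":[-40.8,13.1,0],"spin":-71},{"fingers":8.7,"delta_pos":[-40.8,13.1,0],"spin":-71},{"fingers":8.7,"delta_pos":[-40.8,13.1,0],"spin":-71},{"fingers":8.7,"delta_pos":[-40.8,13.1,0],"spin":-71},{"fingers":8.7,"delta_pos":[-40.8,13.1,0],"spin":-71},{"fingers":8.7,"delta_pos":[-40.8,13.1,0],"spin":-71},{"fingers":8.7,"delta_pos":[-40.8,13.1,0],"spin":-71},{"fingers":8.7,"delta_pos":[-40.8,13.1,0],"spin":-71}]'
python3 - <<'E'
from h import *
shot("wrist","w1")
for t in ["release_pin_grip","tool_stand","short_punch_grip","socket_b"]:
  for r in spot_point("wrist",t)[:3]:
    u,v=r["location"]; print(t,round(r["conf"],2),round(u*560,1),round(v*420,1))
s=sense();print(s["tcp_pos"],np.round(s["ee_rot"],3).tolist(),s["joints"],s["wrist_force"])
for P in [[.528,-.362,.117],[.528,-.362,.077],[.532,-.295,.087]]: print(proj("wrist",P))
shot("scene","s1")
E
```

```text
time_s: 2.35
tcp_pos: [0.5276, -0.3629, 0.2228]
ee_rot: [[-0.054, -0.999, 0.0], [-0.999, 0.054, -0.0], [0.0, -0.0, -1.0]]
wrist_force: [0.6, 0.0, -0.1]
gripper_width: 0.996
release_pin_grip 0.86 277.7 206.6
tool_stand 0.98 279.8 213.4
tool_stand 0.76 293.5 318.3
short_punch_grip 0.47 279.8 256.9
socket_b 0.82 293.5 312.4
socket_b 0.68 282.8 196.6
socket_b 0.62 282.4 245.3
[ 0.52810787 -0.36258176  0.22275061] [[-0.053, -0.999, 0.0], [-0.999, 0.053, -0.0], [0.0, -0.0, -1.0]] [-2.00256172e+01  2.35546670e+01  2.83558893e+00  2.90644707e-03
 -6.92678666e+01  1.69998675e+01] [ 0.34852014  0.46240296 -0.13574359]
[[283.46135449 211.44183836]]
[[283.3870134  202.07025945]]
[[282.95079607 266.10068515]]
```

View pics/w1.png

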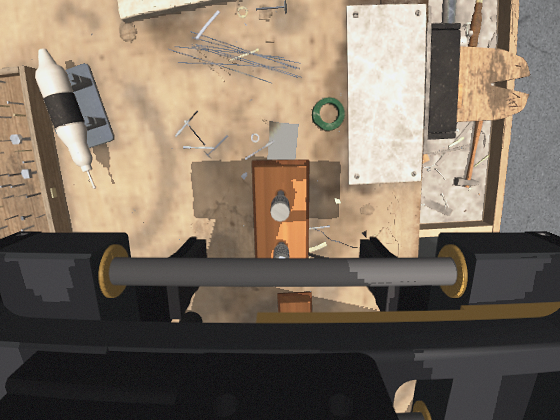

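View pics/s1.png

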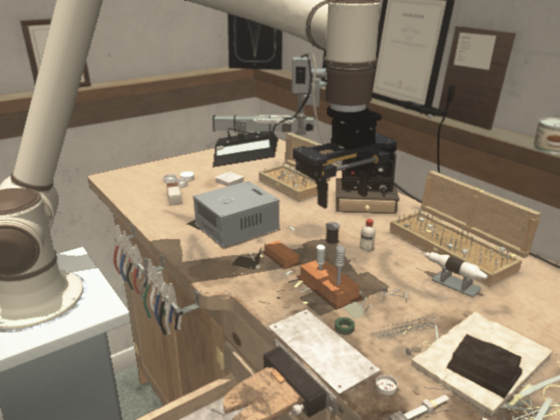

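```bash
python3 - <<'E'
from h import *
im=cv2.imread("pics/w1.png")
cv2.imwrite("pics/w1z.png",cv2.resize(im[150:270,210:350],None,fx=5,fy=5,interpolation=cv2.INTER_CUBIC))
im=cv2.imread("pics/s1.png")
cv2.imwrite("pics/s1z.png",cv2.resize(im[180:320,180:380],None,fx=4,fy=4,interpolation=cv2.INTER_CUBIC))
E
```

```text
(no output)
```

View pics/w1z.png

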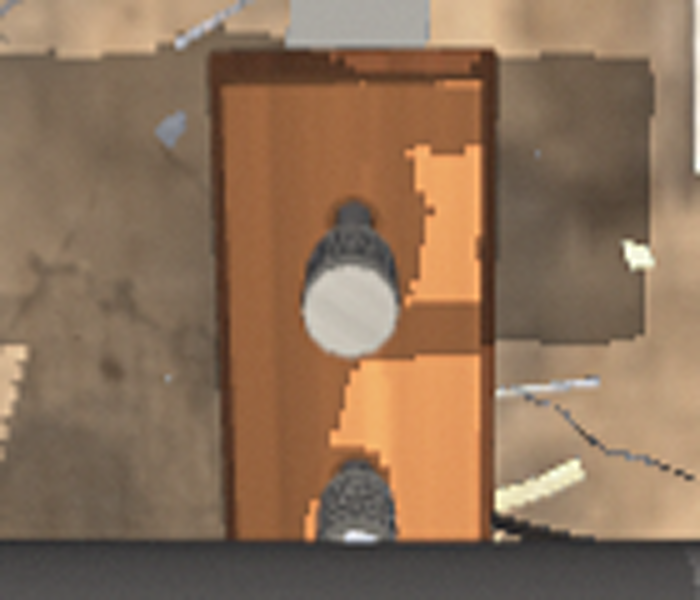

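View pics/s1z.png

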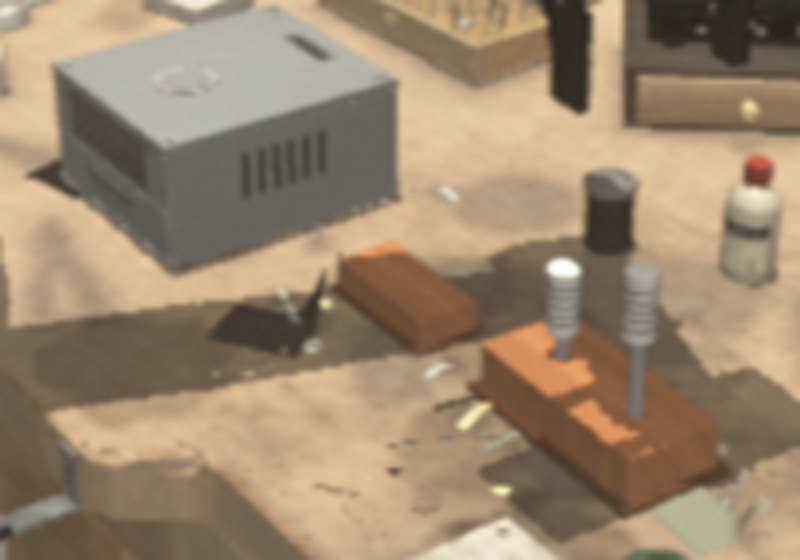

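```bash
python3 - <<'E'
from h import *
w=(351/5+209.6,310/5+149.6); s=(641/4+179.6,266/4+179.6)
print(atz("wrist",*w,.117),atz("scene",*s,.117)); print(tri([ray("wrist",*w),ray("scene",*s)]))
# edges of stand at z .032 in wrist
E=[(222,85),(488,85),(237,535),(490,535)]
P=[atz("wrist",a/5+209.6,b/5+149.6,.032) for a,b in E];print(P)
for a,b in [(2,0),(3,1)]:
  v=P[a]-P[b];print("yaw",np.degrees(np.arctan2(-v[0],v[1])))
print(delta([*atz("wrist",*w,.117)[:2],.078]))
E
```

```text
[ 0.53143342 -0.36192317  0.117     ] [ 0.53256536 -0.36115537  0.117     ]
(array([ 0.53146836, -0.36221586,  0.1179029 ]), [np.float64(8.645961560389176e-05), np.float64(8.645961560415142e-05)])
[array([ 0.56022398, -0.39575355,  0.032     ]), array([ 0.49890971, -0.39250302,  0.032     ]), array([ 0.56492268, -0.28462897,  0.032     ]), array([ 0.50210714, -0.28132249,  0.032     ])]
yaw -2.421205420385975
yaw -1.6473079012250431
[-0.07 -0.31 14.47]
```

```bash
python3 -m inch '[{"fingers":8.7,"delta_pos":[-0.07,-0.31,3],"spin":0},{"fingers":8.7,"delta_pos":[-0.07,-0.31,6],"spin":0},{"fingers":8.7,"delta_pos":[-0.07,-0.31,9],"spin":0},{"fingers":8.7,"delta_pos":[-0.07,-0.31,12],"spin":0},{"fingers":6,"delta_pos":[-0.07,-0.31,14.4],"spin":0},{"fingers":4,"delta_pos":[-0.07,-0.31,14.4],"spin":0},{"fingers":3,"delta_pos":[-0.07,-0.31,14.4],"spin":0},{"fingers":3,"delta_pos":[-0.07,-0.31,14.4],"spin":0},{"fingers":3,"delta_pos":[-0.07,-0.31,14.4],"spin":0}]'
python3 - <<'E'
from h import *
im=shot("wrist","w2"); shot("scene","s2"); s=sense();print(s["tcp_pos"],s["gripper_width"]*87)
im=cv2.imread("pics/s2.png")
cv2.imwrite("pics/s2z.png",cv2.resize(im[180:320,260:400],None,fx=4,fy=4,interpolation=cv2.INTER_CUBIC))
E
```

```text
time_s: 3.55
tcp_pos: [0.5328, -0.362, 0.0805]
ee_rot: [[-0.052, -0.999, 0.003], [-0.999, 0.052, -0.001], [0.001, -0.003, -1.0]]
wrist_force: [-0.6, 0.8, 0.1]
gripper_width: 0.631
[ 0.53234396 -0.36181376  0.07998057] 47.166607198238694
```

View pics/w2.png

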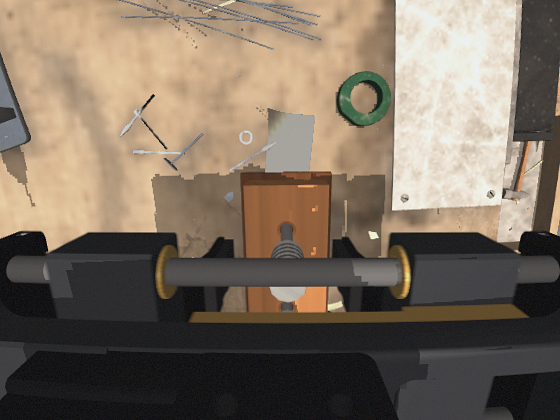

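View pics/s2z.png

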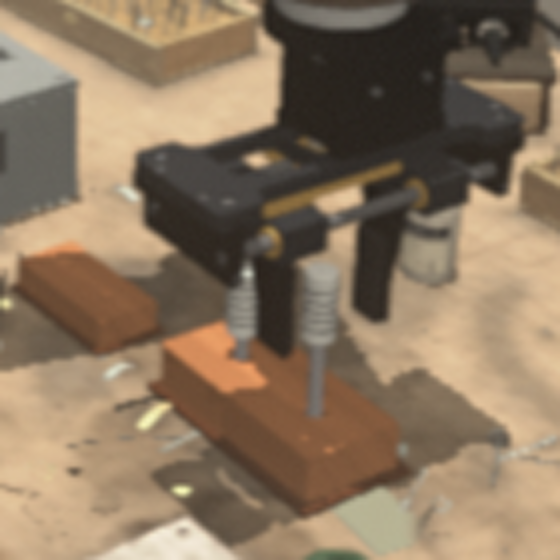

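```bash
python3 - <<'E'
from h import *
s=sense();t=s["tcp_pos"]
a=proj("scene",t)[0];print("tcp scene zoom",(a-[260,180])*4, "wrist",proj("wrist",t), "grasp pt wrist",proj("wrist",t-.019*s["ee_rot"][:,2]),"pin top wrist",proj("wrist",[.5315,-.362,.1175]))
im=cv2.imread("pics/w2.png")
cv2.imwrite("pics/w2z.png",cv2.resize(im[160:330,200:380],None,fx=4,fy=4,interpolation=cv2.INTER_CUBIC))
E
```

```text
tcp scene zoom [316.32900891 327.4697876 ] wrist [[283.56315757 255.43139913]] grasp pt wrist [[283.65432494 269.6396517 ]] pin top wrist [[285.41592632 286.57919394]]
```

View pics/w2z.png

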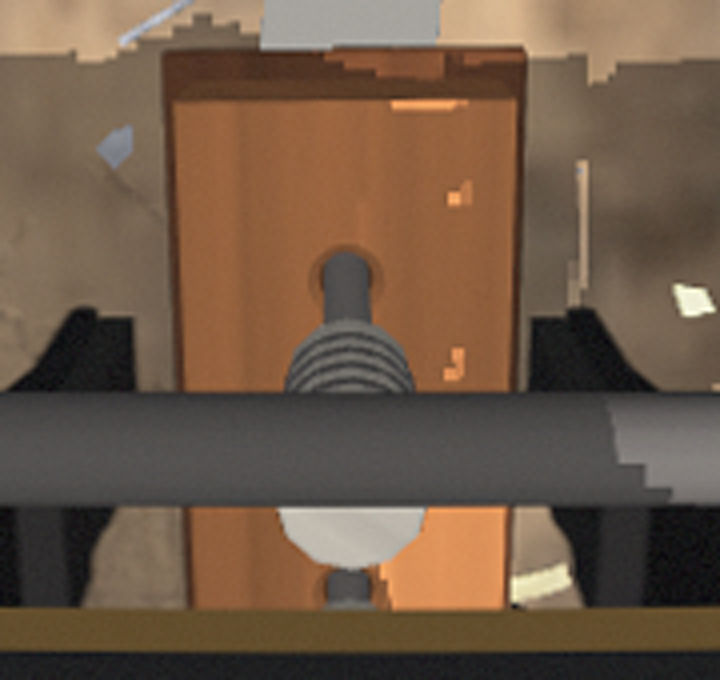

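```bash
python3 -m inch '[{"fingers":2.6,"delta_pos":[0,0.15,0],"spin":0},{"fingers":2.2,"delta_pos":[0,0.15,0],"spin":0},{"fingers":2.2,"delta_pos":[0,0.15,0],"spin":0},{"fingers":2.2,"delta_pos":[0,0.15,0],"spin":0}]'
python3 - <<'E'
from h import *
im=shot("wrist","w3"); s=sense();print(s["tcp_pos"],s["gripper_width"]*87)
im=cv2.imread("pics/w3.png")
cv2.imwrite("pics/w3z.png",cv2.resize(im[160:330,200:380],None,fx=4,fy=4,interpolation=cv2.INTER_CUBIC))
E
```

```text
time_s: 4.05
tcp_pos: [0.5302, -0.3615, 0.0786]
ee_rot: [[-0.052, -0.999, 0.0], [-0.999, 0.052, -0.0], [0.0, -0.0, -1.0]]
wrist_force: [0.4, -0.0, 1.0]
gripper_width: 0.268
[ 0.53020979 -0.36147294  0.07854225] 23.019365796601903
```

View pics/w3z.png

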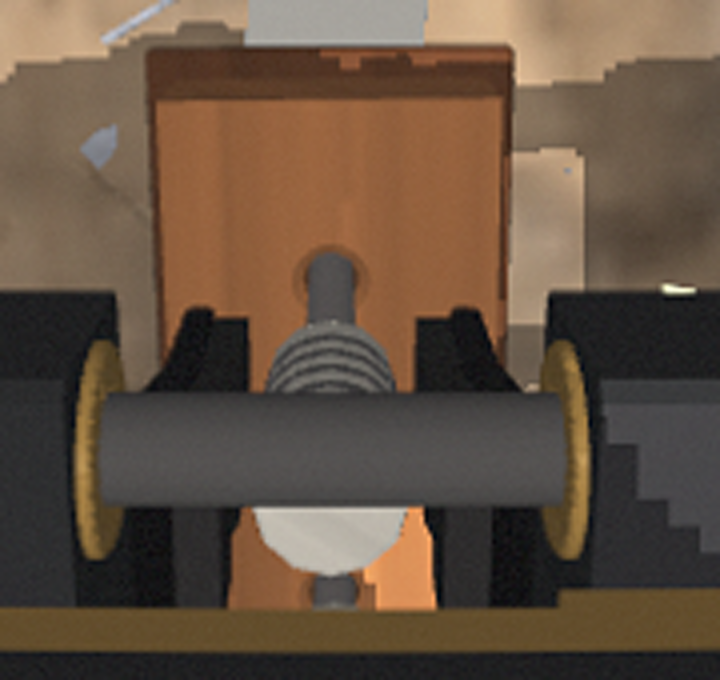

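```bash
python3 -m inch '[{"fingers":1.0,"delta_pos":[0,0,0],"spin":0},{"fingers":1.0,"delta_pos":[0,0,0],"spin":0},{"fingers":1.0,"delta_pos":[0,0,0],"spin":0},{"fingers":1.0,"delta_pos":[0,0,0],"spin":0}]'
python3 - <<'E'
from h import *
s=sense();print(repr(s["tcp_pos"]),s["ee_rot"].round(4).tolist(),s["gripper_width"]*87,s["wrist_force"],s["moment"])
E
```

```text
time_s: 4.5
tcp_pos: [0.5303, -0.3615, 0.0785]
ee_rot: [[-0.052, -0.999, 0.0], [-0.999, 0.052, -0.0], [0.0, -0.0, -1.0]]
wrist_force: [0.5, 0.5, -0.4]
gripper_width: 0.202
array([ 0.5302604 , -0.36147477,  0.07850615]) [[-0.0518, -0.9987, 0.0], [-0.9987, 0.0518, -0.0], [0.0, -0.0, -1.0]] 17.60123373820303 [ 0.54185375  0.52146426 -0.38486133] [0.0571113  0.048449   0.00836784]
```

```bash
python3 -m inch '[{"fingers":1.0,"delta_pos":[0,0,-1],"spin":0},{"fingers":1.0,"delta_pos":[0,0,-2],"spin":0},{"fingers":1.0,"delta_pos":[0,0,-3],"spin":0},{"fingers":1.0,"delta_pos":[0,0,-5],"spin":0},{"fingers":1.0,"delta_pos":[0,0,-8],"spin":0},{"fingers":1.0,"delta_pos":[0,0,-11],"spin":0},{"fingers":1.0,"delta_pos":[0,0,-13],"spin":0},{"fingers":1.0,"delta_pos":[0,0,-13],"spin":0},{"fingers":1.0,"delta_pos":[0,0,-13],"spin":0}]'
python3 - <<'E'
from h import *
s=sense();print(repr(s["tcp_pos"]),s["gripper_width"]*87,s["wrist_force"],s["moment"])
shot("wrist","w4");shot("scene","s4")
shot("top","t4")
for c in ["top","scene"]:
 for t in ["slot","dust_unit"]:
  for r in spot_point(c,t)[:2]:
    u,v=r["location"]; print(c,t,round(r["conf"],2),round(u*560,1),round(v*420,1), atz(c,u*560,v*420,.09))
im=cv2.imread("pics/t4.png")
cv2.imwrite("pics/t4z.png",cv2.resize(im[190:290,210:310],None,fx=6,fy=6,interpolation=cv2.INTER_CUBIC))
im=cv2.imread("pics/s4.png")
cv2.imwrite("pics/s4z.png",cv2.resize(im[140:260,180:380],None,fx=4,fy=4,interpolation=cv2.INTER_CUBIC))
E
```

```text
time_s: 5.4
tcp_pos: [0.5299, -0.3611, 0.2086]
ee_rot: [[-0.052, -0.999, 0.0], [-0.999, 0.052, 0.001], [-0.001, -0.0, -1.0]]
wrist_force: [0.3, 0.5, -1.7]
gripper_width: 0.196
array([ 0.52986245, -0.36105284,  0.20861114]) 17.066744973245754 [ 0.26229552  0.53925356 -1.69365085] [ 0.03892761  0.20021405 -0.00936339]
top slot 0.92 260.1 215.0 [0.58122332 0.0126076  0.09      ]
top dust_unit 0.62 261.1 236.8 [0.50989818 0.00700703 0.09      ]
top dust_unit 0.4 354.8 235.8 [ 0.52077177 -0.29830875  0.09      ]
scene slot 0.82 256.3 192.0 [0.57051277 0.01043239 0.09      ]
scene dust_unit 0.61 239.7 230.1 [ 0.42678144 -0.14320619  0.09      ]
```

View pics/t4z.png

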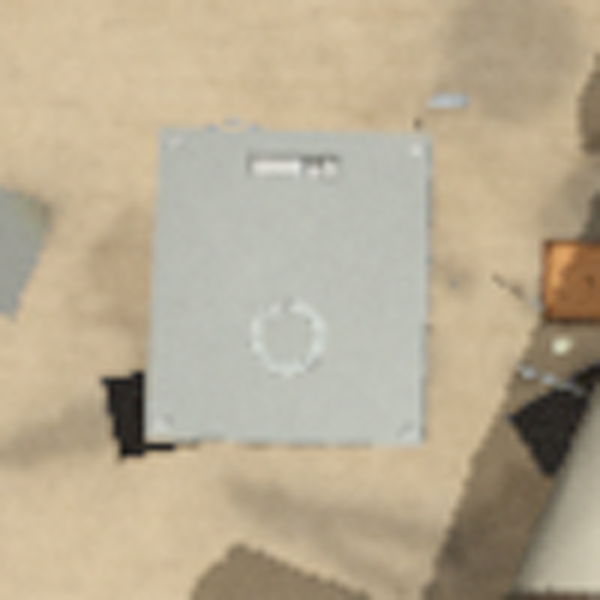

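View pics/s4z.png

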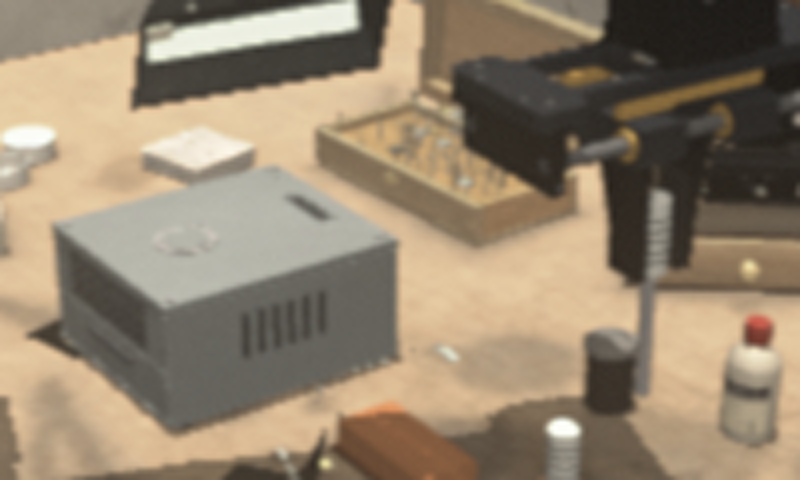

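View pics/w4.png

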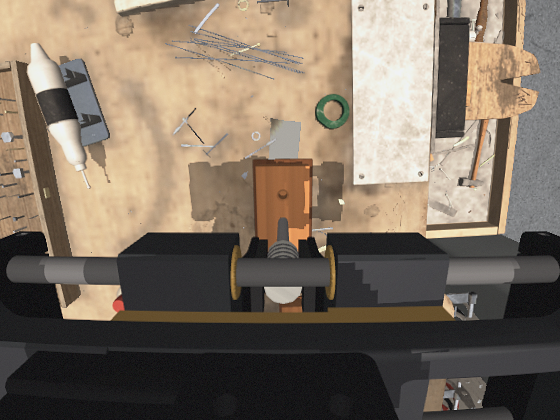

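```bash
python3 - <<'E'
from h import *
t=lambda a,b,z=.09:atz("top",a/6+209.6,b/6+189.6,z)
s=lambda a,b,z=.09:atz("scene",a/4+179.6,b/4+139.6,z)
print("slot top",t(294,166),"scene",s(310,207)); print(tri([ray("top",294/6+209.6,166/6+189.6),ray("scene",310/4+179.6,207/4+139.6)]))
c=[t(162,128),t(430,133),t(147,442),t(424,442)];print(np.round(c,4))
cs=[s(275,168),s(397,241),s(56,230),s(167,305)];print(np.round(cs,4))
for c in (c,cs): print([round(np.degrees(np.arctan2(v[1],v[0])),2) for v in (c[0]-c[2],c[1]-c[3])],[round(np.degrees(np.arctan2(-v[0],v[1])),2) for v in (c[0]-c[1],c[2]-c[3])])
print(delta([.572,.015,.205]))
E
```

```text
slot top [0.5736206  0.01734134 0.09      ] scene [0.57438247 0.01261935 0.09      ]
(array([0.57515215, 0.01668903, 0.08815448]), [np.float64(0.0015346271223078745), np.float64(0.0015346271223078216)])
[[ 0.5927  0.0903  0.09  ]
 [ 0.5936 -0.0564  0.09  ]
 [ 0.4219  0.0918  0.09  ]
 [ 0.4259 -0.0575  0.09  ]]
[[ 0.5901  0.0809  0.09  ]
 [ 0.5909 -0.0631  0.09  ]
 [ 0.4221  0.0764  0.09  ]
 [ 0.4279 -0.0573  0.09  ]]
[np.float64(-0.49), np.float64(0.39)] [np.float64(0.37), np.float64(1.55)]
[np.float64(1.55), np.float64(-2.04)] [np.float64(0.33), np.float64(2.53)]
[-37.8   -2.25   0.27]
```

```bash
python3 -m inch '[{"fingers":1.0,"delta_pos":[-4,-0.2,0],"spin":0},{"fingers":1.0,"delta_pos":[-8,-0.5,0],"spin":0},{"fingers":1.0,"delta_pos":[-12,-0.8,0],"spin":0},{"fingers":1.0,"delta_pos":[-16,-1.1,0],"spin":-1},{"fingers":1.0,"delta_pos":[-20,-1.4,0],"spin":-2},{"fingers":1.0,"delta_pos":[-24,-1.7,0],"spin":-3},{"fingers":1.0,"delta_pos":[-28,-2,0],"spin":-3.5},{"fingers":1.0,"delta_pos":[-32,-2.2,0],"spin":-3.5},{"fingers":1.0,"delta_pos":[-35,-2.45,0],"spin":-3.5},{"fingers":1.0,"delta_pos":[-37,-2.45,0],"spin":-3.5},{"fingers":1.0,"delta_pos":[-37.8,-2.45,0],"spin":-3.5},{"fingers":1.0,"delta_pos":[-37.8,-2.45,0],"spin":-3.5},{"fingers":1.0,"delta_pos":[-37.8,-2.45,0],"spin":-3.5},{"fingers":1.0,"delta_pos":[-37.8,-2.45,0],"spin":-3.5},{"fingers":1.0,"delta_pos":[-37.8,-2.45,0],"spin":-3.5}]'
python3 - <<'E'
from h import *
s=sense();print(repr(s["tcp_pos"]),s["ee_rot"].round(4).tolist(),s["gripper_width"]*87,s["wrist_force"],s["moment"])
shot("wrist","w5");shot("scene","s5")
im=cv2.imread("pics/w5.png")
cv2.imwrite("pics/w5z.png",cv2.resize(im[120:320,190:380],None,fx=4,fy=4,interpolation=cv2.INTER_CUBIC)[:600])
im=cv2.imread("pics/s5.png")
cv2.imwrite("pics/s5z.png",cv2.resize(im[100:250,180:330],None,fx=4,fy=4,interpolation=cv2.INTER_CUBIC))
E
```

```text
time_s: 7.25
tcp_pos: [0.5742, 0.0137, 0.2085]
ee_rot: [[0.008, -1.0, -0.0], [-1.0, -0.008, -0.0], [0.0, 0.0, -1.0]]
wrist_force: [0.1, 0.6, -1.1]
gripper_width: 0.196
array([0.57415508, 0.01372323, 0.20854329]) [[0.0078, -1.0, -0.0001], [-1.0, -0.0078, -0.0001], [0.0001, 0.0001, -1.0]] 17.051389424595516 [ 0.12263843  0.57171133 -1.14213253] [0.04307504 0.05340323 0.02433363]
```

View pics/w5z.png

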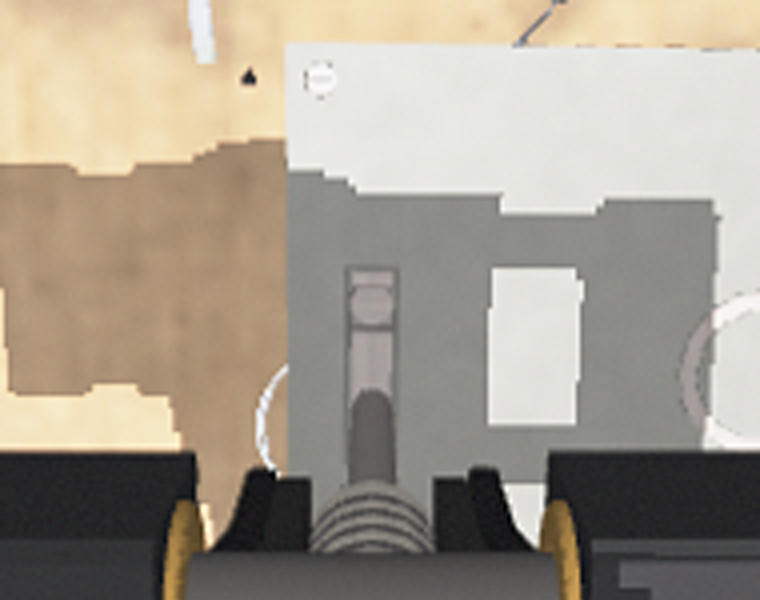

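View pics/s5z.png

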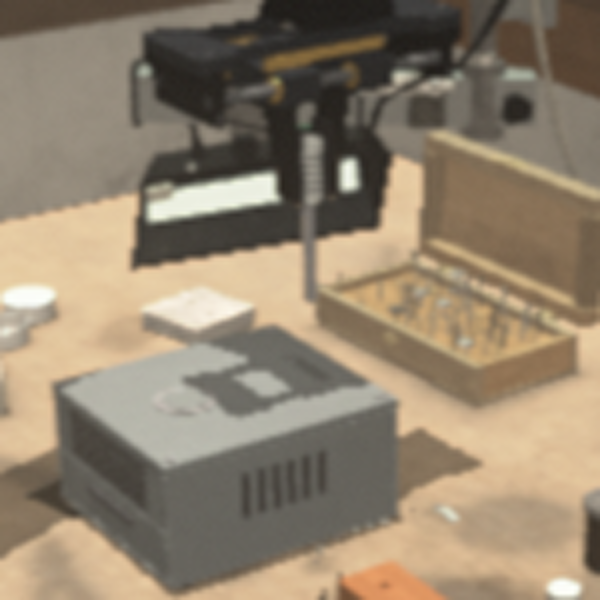

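```bash
python3 - <<'E'
from h import *
w=lambda a,b,z:atz("wrist",a/4+189.6,b/4+119.6,z).round(4)
print("slot end",w(372.5,267,.09),"left edge",w(347,267,.09),"right",w(398,267,.09),w(347,400,.09),w(398,470,.09))
print("unit back right corner",w(285,43,.09),w(288,440,.09))
for z in (.062,.05,.055,.045): print("circle",z,w(373,305,z),"line",w(373,327,z))
print("tip end of rod",w(373,392,.1375), proj("wrist",[.5742,.0137,.1375])*4-[760,480],sense()["tcp_pos"])
im=cv2.imread("pics/w5.png")
cv2.imwrite("pics/w5zz.png",cv2.resize(im[175:230,255:310],None,fx=10,fy=10,interpolation=cv2.INTER_CUBIC))
E
```

```text
slot end [ 0.5749 -0.0064  0.09  ] left edge [ 0.5808 -0.0063  0.09  ] right [ 0.5689 -0.0064  0.09  ] [0.5807 0.0258 0.09  ] [0.5683 0.0434 0.09  ]
unit back right corner [ 0.5948 -0.0569  0.09  ] [0.5949 0.036  0.09  ]
circle 0.062 [0.5746 0.0081 0.062 ] line [0.5746 0.0139 0.062 ]
circle 0.05 [0.5746 0.0105 0.05  ] line [0.5746 0.0165 0.05  ]
circle 0.055 [0.5746 0.0095 0.055 ] line [0.5746 0.0155 0.055 ]
circle 0.045 [0.5746 0.0115 0.045 ] line [0.5746 0.0176 0.045 ]
tip end of rod [0.5746 0.0109 0.1375] [[373.40069551 403.94840366]] [0.57421953 0.0140002  0.20858862]
```

View pics/w5zz.png

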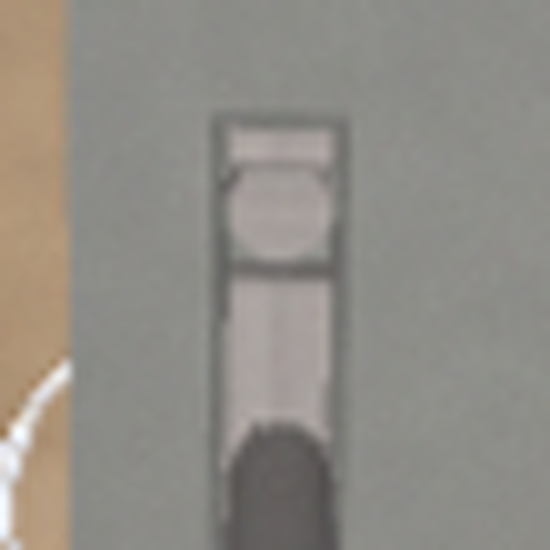

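```bash
python3 - <<'E'
from h import *
for v in (190.6,201.4): print(atz("wrist",282.6,v,.062).round(4))
print("slot side cols",[atz("wrist",254.6+a/10,194,.09).round(4) for a in (218,340)])
print("deck side cols",[atz("wrist",254.6+a/10,194,.062).round(4) for a in (229,330)])
E
```

```text
[0.5749 0.0027 0.062 ]
[0.5748 0.014  0.062 ]
slot side cols [array([0.5807, 0.0009, 0.09  ]), array([0.5693, 0.0008, 0.09  ])]
deck side cols [array([0.5802, 0.0062, 0.062 ]), array([0.5698, 0.0062, 0.062 ])]
```

```bash
python3 -m inch '[{"fingers":1.0,"delta_pos":[0.53,-0.04,1],"spin":0},{"fingers":1.0,"delta_pos":[0.53,-0.04,2],"spin":0},{"fingers":1.0,"delta_pos":[0.53,-0.04,3],"spin":0},{"fingers":1.0,"delta_pos":[0.53,-0.04,3.7],"spin":0},{"fingers":1.0,"delta_pos":[0.53,-0.04,3.7],"spin":0},{"fingers":1.0,"delta_pos":[0.53,-0.04,3.7],"spin":0}]'
python3 - <<'E'
from h import *
s=sense();print(repr(s["tcp_pos"]),s["wrist_force"],s["moment"])
shot("wrist","w6");shot("scene","s6")
im=cv2.imread("pics/w6.png")
cv2.imwrite("pics/w6z.png",cv2.resize(im[170:270,230:330],None,fx=6,fy=6,interpolation=cv2.INTER_CUBIC)[:600])
im=cv2.imread("pics/s6.png")
cv2.imwrite("pics/s6z.png",cv2.resize(im[140:240,200:300],None,fx=6,fy=6,interpolation=cv2.INTER_CUBIC))
E
```

```text
time_s: 7.95
tcp_pos: [0.5748, 0.0095, 0.1714]
ee_rot: [[0.01, -1.0, -0.0], [-1.0, -0.01, -0.0], [0.0, 0.0, -1.0]]
wrist_force: [0.0, -0.2, -2.0]
gripper_width: 0.201
array([0.57481337, 0.00952317, 0.17137241]) [ 0.02124807 -0.24094204 -1.95544269] [0.06219386 0.15645138 0.03014425]
```

View pics/w6z.png

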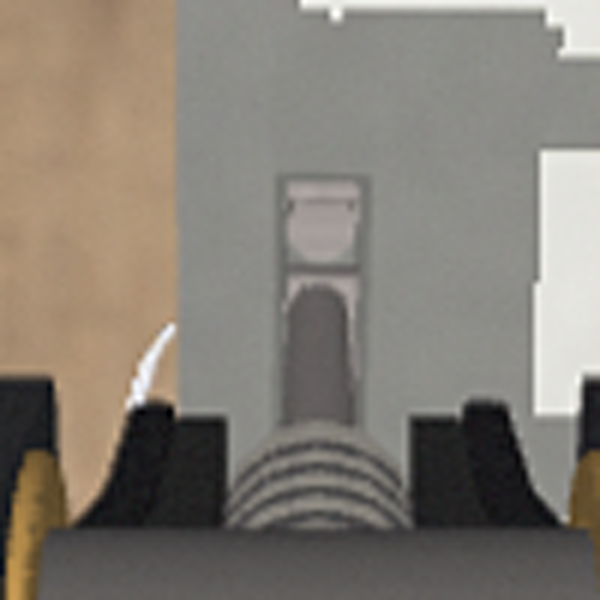

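View pics/s6z.png

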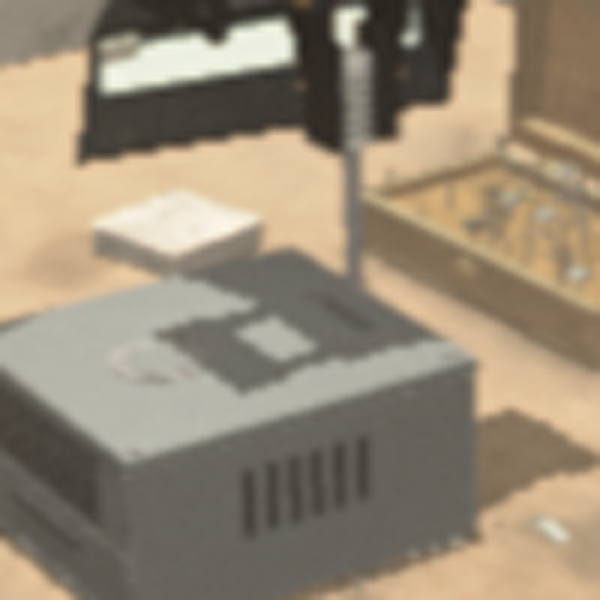

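```bash
python3 - <<'E'
from h import *
w=lambda a,b,z:atz("wrist",a/6+229.6,b/6+169.6,z).round(4)
for v in (198,268): print(w(320,v,.062))
print("slot -y end",w(325,175,.09),"sides",w(281,260,.09),w(370,260,.09), "inner at lid bottom?",w(287,260,.084),w(360,260,.084))
print("tip",w(318.5,284,.102),proj("wrist",[.5748,.0095,.1004])*6-[1377.6,1017.6])
s=sense()["tcp_pos"];print(s)
E
```

```text
[0.5756 0.0029 0.062 ]
[0.5755 0.0139 0.062 ]
slot -y end [ 0.575  -0.0065  0.09  ] sides [0.5809 0.0055 0.09  ] [0.5686 0.0054 0.09  ] inner at lid bottom? [0.5802 0.0071 0.084 ] [0.5699 0.007  0.084 ]
tip [0.5757 0.0057 0.102 ] [[325.21377192 308.63777523]]
[0.5751041  0.00959064 0.17199493]
```

```bash
python3 -m inch '[{"fingers":1.0,"delta_pos":[0.12,0.08,0],"spin":0},{"fingers":1.0,"delta_pos":[0.12,0.08,0.5],"spin":0},{"fingers":1.0,"delta_pos":[0.12,0.08,0.7],"spin":0},{"fingers":1.0,"delta_pos":[0.12,0.08,0.7],"spin":0}]'
python3 - <<'E'
from h import *
s=sense();print(repr(s["tcp_pos"]),s["wrist_force"],s["moment"])
shot("wrist","w7")
im=cv2.imread("pics/w7.png")
cv2.imwrite("pics/w7z.png",cv2.resize(im[180:260,240:320],None,fx=7,fy=7,interpolation=cv2.INTER_CUBIC)[:600])
E
```

```text
time_s: 8.45
tcp_pos: [0.5735, 0.0082, 0.164]
ee_rot: [[0.009, -1.0, -0.001], [-1.0, -0.009, -0.0], [0.0, 0.001, -1.0]]
wrist_force: [-0.6, -0.5, -0.8]
gripper_width: 0.197
array([0.57352123, 0.00819288, 0.16397663]) [-0.57608475 -0.53873909 -0.84763913] [ 0.07585001  0.11418361 -0.08302311]
```

View pics/w7z.png

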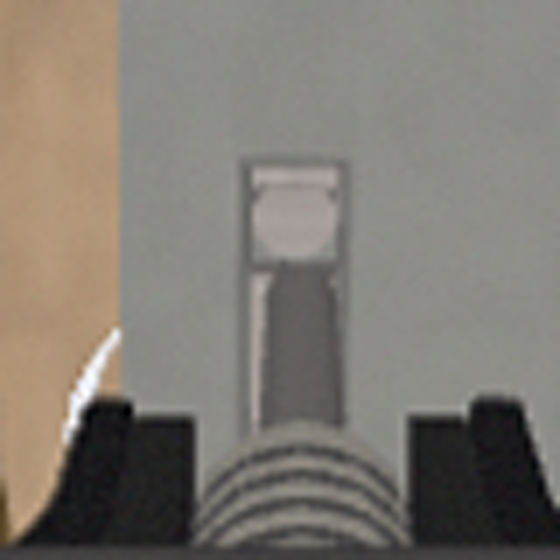

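```bash
python3 -m inch '[{"fingers":1.0,"delta_pos":[0,-0.09,0],"spin":0},{"fingers":1.0,"delta_pos":[0,-0.09,0],"spin":0},{"fingers":1.0,"delta_pos":[0,-0.09,0],"spin":0}]'
python3 - <<'E'
from h import *
s=sense();print(repr(s["tcp_pos"]),s["wrist_force"],s["moment"])
shot("wrist","w8")
im=cv2.imread("pics/w8.png")
cv2.imwrite("pics/w8z.png",cv2.resize(im[180:260,240:320],None,fx=7,fy=7,interpolation=cv2.INTER_CUBIC)[:600])
s=sense();print(repr(s["tcp_pos"]),s["wrist_force"],s["moment"])
E
```

```text
time_s: 8.8
tcp_pos: [0.5749, 0.0083, 0.1646]
ee_rot: [[0.009, -1.0, 0.0], [-1.0, -0.009, 0.0], [-0.0, -0.0, -1.0]]
wrist_force: [0.1, 0.2, -1.6]
gripper_width: 0.196
array([0.57492413, 0.00826265, 0.16463246]) [ 0.09836939  0.23439273 -1.6134382 ] [ 0.06391331  0.06301561 -0.04116539]
array([0.57487714, 0.00829038, 0.1646511 ]) [-1.49818899 -0.5173876  -1.39324007] [0.03906819 0.08193961 0.00536691]
```

View pics/w8z.png

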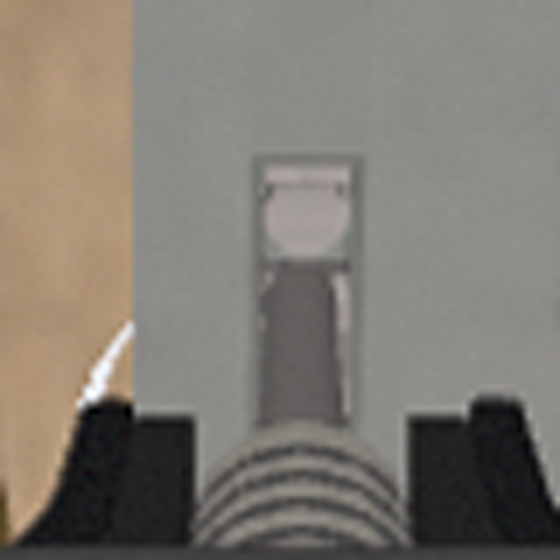

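```bash
python3 -m inch '[{"fingers":1.0,"delta_pos":[0,0.05,0],"spin":0},{"fingers":1.0,"delta_pos":[0,0.05,0],"spin":0},{"fingers":1.0,"delta_pos":[0,0.05,0],"spin":0},{"fingers":1.0,"delta_pos":[0,0.05,0.2],"spin":0},{"fingers":1.0,"delta_pos":[0,0.05,0.2],"spin":0}]'
python3 - <<'E'
from h import *
s=sense();print(repr(s["tcp_pos"]),s["wrist_force"],s["moment"])
shot("wrist","w9")
im=cv2.imread("pics/w9.png")
cv2.imwrite("pics/w9z.png",cv2.resize(im[180:260,240:320],None,fx=7,fy=7,interpolation=cv2.INTER_CUBIC)[:600])
s=sense();print(repr(s["tcp_pos"]),s["wrist_force"],s["moment"])
E
```

```text
time_s: 9.35
tcp_pos: [0.5741, 0.0082, 0.1622]
ee_rot: [[0.009, -1.0, -0.001], [-1.0, -0.009, -0.0], [0.0, 0.001, -1.0]]
wrist_force: [-0.3, -0.7, -0.7]
gripper_width: 0.191
array([0.57408888, 0.00823667, 0.16218934]) [-0.28987644 -0.73275036 -0.69516768] [ 0.01894401  0.14737964 -0.01877217]
array([0.57414886, 0.00821084, 0.16230828]) [ 0.12053557  0.29264189 -0.83150181] [-0.00103356  0.06054106 -0.02631191]
```

View pics/w9z.png

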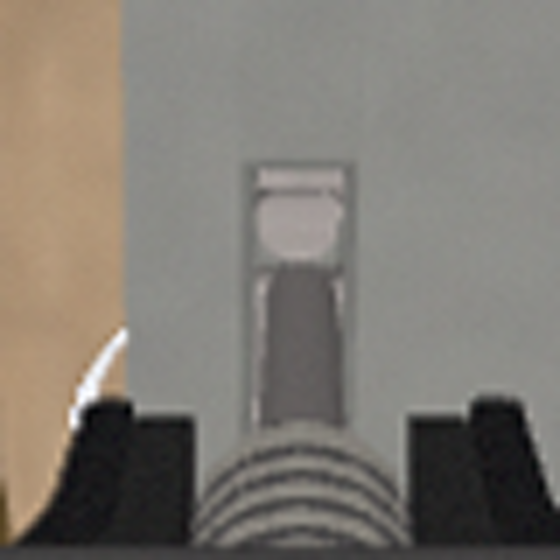

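```bash
python3 -m inch '[{"fingers":1.0,"delta_pos":[0,-0.03,0.1],"spin":0},{"fingers":1.0,"delta_pos":[0,-0.03,0.2],"spin":0},{"fingers":1.0,"delta_pos":[0,-0.03,0.2],"spin":0}]'; python3 -m inch '[{"fingers":1.0,"delta_pos":[0,0,0.1],"spin":0},{"fingers":1.0,"delta_pos":[0,0,0.2],"spin":0},{"fingers":1.0,"delta_pos":[0,0,0.2],"spin":0}]'
```

```text
time_s: 9.7
tcp_pos: [0.5745, 0.0082, 0.1603]
ee_rot: [[0.009, -1.0, -0.0], [-1.0, -0.009, -0.0], [0.0, 0.0, -1.0]]
wrist_force: [-0.3, -0.6, -0.4]
gripper_width: 0.2
time_s: 10.0
tcp_pos: [0.5745, 0.0082, 0.1584]
ee_rot: [[0.009, -1.0, -0.0], [-1.0, -0.009, -0.0], [0.0, 0.0, -1.0]]
wrist_force: [0.4, -0.5, -0.6]
gripper_width: 0.196
```

```bash
for i in 1; do python3 -m inch '[{"fingers":1.0,"delta_pos":[0,0,0.1],"spin":0},{"fingers":1.0,"delta_pos":[0,0,0.2],"spin":0},{"fingers":1.0,"delta_pos":[0,0,0.2],"spin":0}]'; done; python3 -m inch '[{"fingers":1.0,"delta_pos":[0,0,0.1],"spin":0},{"fingers":1.0,"delta_pos":[0,0,0.2],"spin":0},{"fingers":1.0,"delta_pos":[0,0,0.2],"spin":0}]'
python3 - <<'E'
from h import *
shot("wrist","w10")
im=cv2.imread("pics/w10.png")
cv2.imwrite("pics/w10z.png",cv2.resize(im[180:260,240:320],None,fx=7,fy=7,interpolation=cv2.INTER_CUBIC)[:600])
s=sense();print(repr(s["tcp_pos"]),s["wrist_force"],s["moment"])
E
```

```text
time_s: 10.3
tcp_pos: [0.5745, 0.0083, 0.1564]
ee_rot: [[0.009, -1.0, -0.0], [-1.0, -0.009, -0.0], [0.0, 0.0, -1.0]]
wrist_force: [0.6, 0.1, -1.1]
gripper_width: 0.196
time_s: 10.6
tcp_pos: [0.5745, 0.0082, 0.1543]
ee_rot: [[0.009, -1.0, -0.0], [-1.0, -0.009, -0.0], [0.0, 0.0, -1.0]]
wrist_force: [-0.1, -0.3, -1.4]
gripper_width: 0.199
array([0.5745558 , 0.00824264, 0.15445896]) [-1.15081609 -0.49209114 -1.89008468] [ 0.0410647   0.09589038 -0.01566385]
```

View pics/w10z.png

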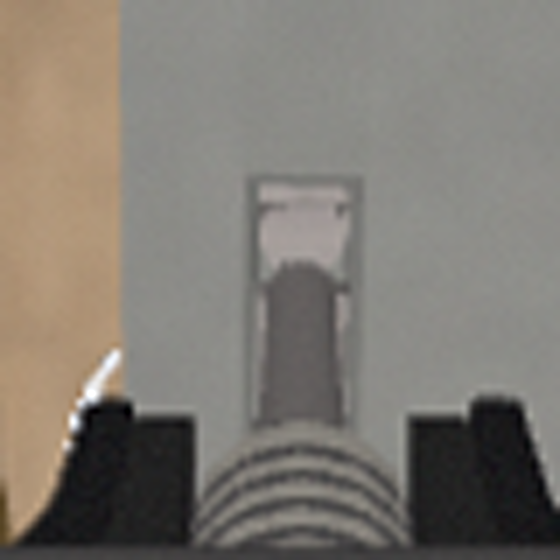

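```bash
python3 -m inch '[{"fingers":1.0,"delta_pos":[0,0.02,0.2],"spin":0},{"fingers":1.0,"delta_pos":[0,0.02,0.4],"spin":0},{"fingers":1.0,"delta_pos":[0,0.02,0.6],"spin":0},{"fingers":1.0,"delta_pos":[0,0.02,0.8],"spin":0},{"fingers":1.0,"delta_pos":[0,0.02,0.8],"spin":0}]'; python3 -m inch '[{"fingers":1.0,"delta_pos":[0,0,0.2],"spin":0},{"fingers":1.0,"delta_pos":[0,0,0.4],"spin":0},{"fingers":1.0,"delta_pos":[0,0,0.6],"spin":0},{"fingers":1.0,"delta_pos":[0,0,0.8],"spin":0},{"fingers":1.0,"delta_pos":[0,0,0.8],"spin":0}]'
python3 - <<'E'
from h import *
shot("wrist","w11")
im=cv2.imread("pics/w11.png")
cv2.imwrite("pics/w11z.png",cv2.resize(im[180:260,240:320],None,fx=7,fy=7,interpolation=cv2.INTER_CUBIC)[:600])
s=sense();print(repr(s["tcp_pos"]),s["wrist_force"],s["moment"])
E
```

```text
time_s: 11.15
tcp_pos: [0.5741, 0.0082, 0.1461]
ee_rot: [[0.009, -1.0, -0.001], [-1.0, -0.009, -0.0], [0.0, 0.001, -1.0]]
wrist_force: [0.5, 0.6, -0.9]
gripper_width: 0.198
time_s: 11.65
tcp_pos: [0.5742, 0.0082, 0.1382]
ee_rot: [[0.009, -1.0, -0.001], [-1.0, -0.009, -0.0], [0.0, 0.001, -1.0]]
wrist_force: [-0.1, -0.0, -1.4]
gripper_width: 0.192
array([0.57432345, 0.00824529, 0.13835444]) [-0.35624033  1.22840468 -0.8083319 ] [0.0133037  0.06740555 0.03094172]
```

View pics/w11z.png

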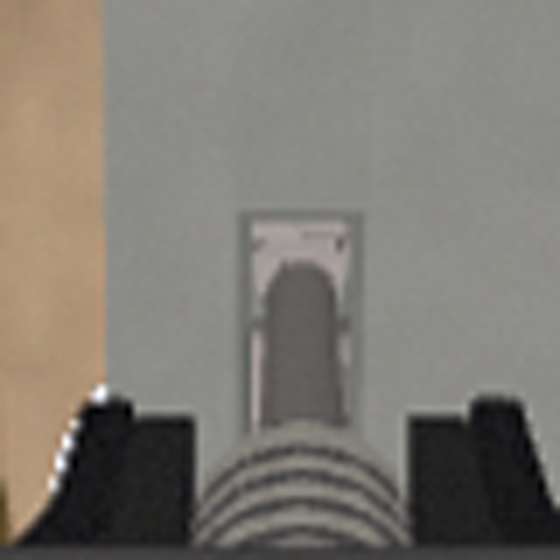

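```bash
python3 -m inch '[{"fingers":1.0,"delta_pos":[0,0,0.1],"spin":0},{"fingers":1.0,"delta_pos":[0,0,0.2],"spin":0},{"fingers":1.0,"delta_pos":[0,0,0.2],"spin":0}]'; python3 -m inch '[{"fingers":1.0,"delta_pos":[0,0,0.1],"spin":0},{"fingers":1.0,"delta_pos":[0,0,0.2],"spin":0},{"fingers":1.0,"delta_pos":[0,0,0.2],"spin":0}]' ;  python3 -m inch '[{"fingers":1.0,"delta_pos":[0,0,0.05],"spin":0},{"fingers":1.0,"delta_pos":[0,0,0.1],"spin":0}]'
```

```text
time_s: 12.0
tcp_pos: [0.5743, 0.0082, 0.1364]
ee_rot: [[0.009, -1.0, -0.0], [-1.0, -0.009, -0.0], [0.0, 0.0, -1.0]]
wrist_force: [-0.4, 0.3, -1.4]
gripper_width: 0.199
time_s: 12.3
tcp_pos: [0.5743, 0.0082, 0.1344]
ee_rot: [[0.009, -1.0, -0.0], [-1.0, -0.009, -0.0], [0.0, 0.0, -1.0]]
wrist_force: [0.8, -0.2, -0.6]
gripper_width: 0.198
time_s: 12.5
tcp_pos: [0.5744, 0.0082, 0.1336]
ee_rot: [[0.009, -1.0, 0.0], [-1.0, -0.009, 0.0], [-0.0, -0.0, -1.0]]
wrist_force: [0.2, -0.4, -1.3]
gripper_width: 0.201
```

```bash
python3 -m inch '[{"fingers":1.0,"delta_pos":[0,0,0.05],"spin":0},{"fingers":1.0,"delta_pos":[0,0,0.1],"spin":0}]'|grep -E "tcp_pos|force"
```

```text
tcp_pos: [0.5744, 0.0083, 0.1325]
wrist_force: [1.5, -0.9, -0.7]
```

```bash
python3 -m inch '[{"fingers":1.0,"delta_pos":[0,0,0.05],"spin":0},{"fingers":1.0,"delta_pos":[0,0,0.1],"spin":0}]'|grep -E "tcp_pos|force"
```

```text
tcp_pos: [0.5744, 0.0082, 0.1315]
wrist_force: [0.1, -0.1, -1.7]
```

```bash
python3 -m inch '[{"fingers":1.0,"delta_pos":[0,0,0.05],"spin":0},{"fingers":1.0,"delta_pos":[0,0,0.1],"spin":0}]'|grep -E "tcp_pos|force"
```

```text
tcp_pos: [0.5744, 0.0082, 0.1305]
wrist_force: [-0.1, -0.4, -0.9]
```

```bash
python3 -m inch '[{"fingers":1.0,"delta_pos":[0,0,0.05],"spin":0},{"fingers":1.0,"delta_pos":[0,0,0.1],"spin":0}]'|grep -E "tcp_pos|force"
```

```text
tcp_pos: [0.5744, 0.0082, 0.1295]
wrist_force: [0.3, -0.3, -0.9]
```

```bash
python3 -m inch '[{"fingers":1.0,"delta_pos":[0,0,0.05],"spin":0},{"fingers":1.0,"delta_pos":[0,0,0.1],"spin":0}]'|grep -E "tcp_pos|force"
```

```text
tcp_pos: [0.5744, 0.0082, 0.1285]
wrist_force: [0.6, -0.3, -0.7]
```

```bash
python3 -m inch '[{"fingers":1.0,"delta_pos":[0,0,0.05],"spin":0},{"fingers":1.0,"delta_pos":[0,0,0.1],"spin":0}]'|grep -E "tcp_pos|force"
```

```text
tcp_pos: [0.5744, 0.0083, 0.1275]
wrist_force: [0.1, 0.2, -0.5]
```

```bash
python3 -m inch '[{"fingers":1.0,"delta_pos":[0,0,0.05],"spin":0},{"fingers":1.0,"delta_pos":[0,0,0.1],"spin":0}]'|grep -E "tcp_pos|force"
```

```text
tcp_pos: [0.5744, 0.0082, 0.1265]
wrist_force: [-0.6, 1.1, -0.8]
```

```bash
python3 -m inch '[{"fingers":1.0,"delta_pos":[0,0,0.05],"spin":0},{"fingers":1.0,"delta_pos":[0,0,0.1],"spin":0}]'|grep -E "tcp_pos|force"
```

```text
tcp_pos: [0.5744, 0.0083, 0.1255]
wrist_force: [-0.9, 0.3, -1.6]
```

```bash
python3 -m inch '[{"fingers":1.0,"delta_pos":[0,0,0.05],"spin":0},{"fingers":1.0,"delta_pos":[0,0,0.1],"spin":0}]'|grep -E "tcp_pos|force"
```

```text
tcp_pos: [0.5745, 0.0082, 0.1246]
wrist_force: [-0.2, 0.3, -0.1]
```

```bash
python3 -m inch '[{"fingers":1.0,"delta_pos":[0,0,0.05],"spin":0},{"fingers":1.0,"delta_pos":[0,0,0.1],"spin":0}]'|grep -E "tcp_pos|force"
```

```text
tcp_pos: [0.5747, 0.0082, 0.1242]
wrist_force: [-1.1, 0.0, 2.6]
```

```bash
python3 -m inch '[{"fingers":1.0,"delta_pos":[0,0,0.05],"spin":0},{"fingers":1.0,"delta_pos":[0,0,0.05],"spin":0}]'|grep -E "tcp_pos|force"
```

```text
tcp_pos: [0.5747, 0.0082, 0.1236]
wrist_force: [-0.9, -0.2, 4.4]
```

```bash
python3 -m inch '[{"fingers":1.0,"delta_pos":[0,0,0.05],"spin":0},{"fingers":1.0,"delta_pos":[0,0,0.05],"spin":0}]'|grep -E "tcp_pos|force"
```

```text
tcp_pos: [0.5747, 0.0083, 0.1229]
wrist_force: [-1.2, 0.2, 4.5]
```

```bash
python3 -m inch '[{"fingers":1.0,"delta_pos":[0,0,0.05],"spin":0},{"fingers":1.0,"delta_pos":[0,0,0.05],"spin":0}]'|grep -E "tcp_pos|force"
```

```text
tcp_pos: [0.5747, 0.0083, 0.1222]
wrist_force: [0.3, -0.0, 4.5]
```

```bash
python3 -m inch '[{"fingers":1.0,"delta_pos":[0,0,0.05],"spin":0},{"fingers":1.0,"delta_pos":[0,0,0.05],"spin":0}]'|grep -E "tcp_pos|force"
```

```text
tcp_pos: [0.5747, 0.0083, 0.1216]
wrist_force: [-0.3, -0.6, 4.7]
```

```bash
python3 -m inch '[{"fingers":1.0,"delta_pos":[0,0,0.05],"spin":0},{"fingers":1.0,"delta_pos":[0,0,0.1],"spin":0}]'|grep -E "tcp_pos|force"
```

```text
tcp_pos: [0.5746, 0.0083, 0.1207]
wrist_force: [-0.6, 0.2, 4.9]
```

```bash
python3 -m inch '[{"fingers":1.0,"delta_pos":[0,0,0.05],"spin":0},{"fingers":1.0,"delta_pos":[0,0,0.1],"spin":0}]'|grep -E "tcp_pos|force"
```

```text
tcp_pos: [0.5746, 0.0083, 0.1197]
wrist_force: [-0.7, -0.2, 5.2]
```

```bash
python3 - <<'E'
from h import *
shot("scene","s12")
im=cv2.imread("pics/s12.png")
cv2.imwrite("pics/s12z.png",cv2.resize(im[120:250,170:320],None,fx=4,fy=4,interpolation=cv2.INTER_CUBIC))
E
```

```text
(no output)
```

View pics/s12z.png

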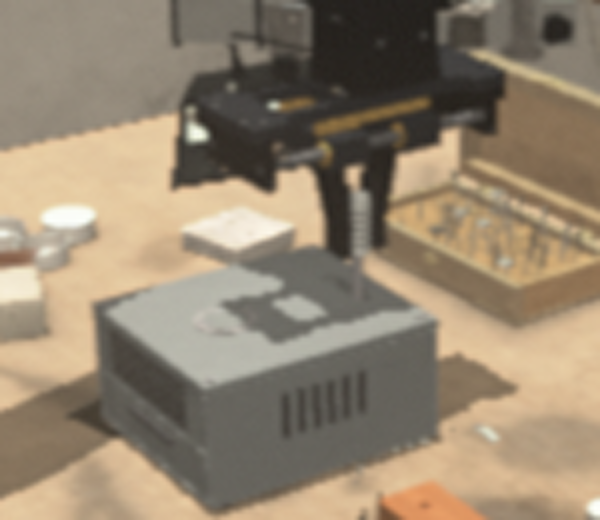

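```bash
python3 -m inch '[{"fingers":1.0,"delta_pos":[0,0,0.05],"spin":0},{"fingers":1.0,"delta_pos":[0,0,0.1],"spin":0}]'|grep -E "tcp_pos|force"
```

```text
tcp_pos: [0.5747, 0.0083, 0.1188]
wrist_force: [-0.8, -0.5, 5.1]
```

```bash
python3 -m inch '[{"fingers":1.0,"delta_pos":[0,0,0.05],"spin":0},{"fingers":1.0,"delta_pos":[0,0,0.05],"spin":0}]'|grep -E "tcp_pos|force"
```

```text
tcp_pos: [0.5746, 0.0083, 0.118]
wrist_force: [0.5, 0.2, 2.4]
```

```bash
python3 -m inch '[{"fingers":1.0,"delta_pos":[0,0,0.05],"spin":0},{"fingers":1.0,"delta_pos":[0,0,0.05],"spin":0}]'|grep -E "tcp_pos|force"
```

```text
tcp_pos: [0.5745, 0.0083, 0.1174]
wrist_force: [0.1, 0.6, 4.1]
```

```bash
python3 -m inch '[{"fingers":1.0,"delta_pos":[0,0,0.05],"spin":0},{"fingers":1.0,"delta_pos":[0,0,0.05],"spin":0}]'|grep -E "tcp_pos|force"
```

```text
tcp_pos: [0.5745, 0.0083, 0.117]
wrist_force: [1.3, -0.7, 3.0]
```

Force dropped at about 6.5 mm travel, which looks like the trip. I'll check the tray.

```bash
python3 - <<'E'
from h import *
shot("scene","s13");shot("wrist","w13")
im=cv2.imread("pics/s13.png")
cv2.imwrite("pics/s13z.png",cv2.resize(im[120:250,170:320],None,fx=4,fy=4,interpolation=cv2.INTER_CUBIC))
im=cv2.imread("pics/w13.png")
cv2.imwrite("pics/w13z.png",cv2.resize(im[180:260,240:320],None,fx=7,fy=7,interpolation=cv2.INTER_CUBIC)[:600])
E
```

```text
(no output)
```

View pics/s13z.png

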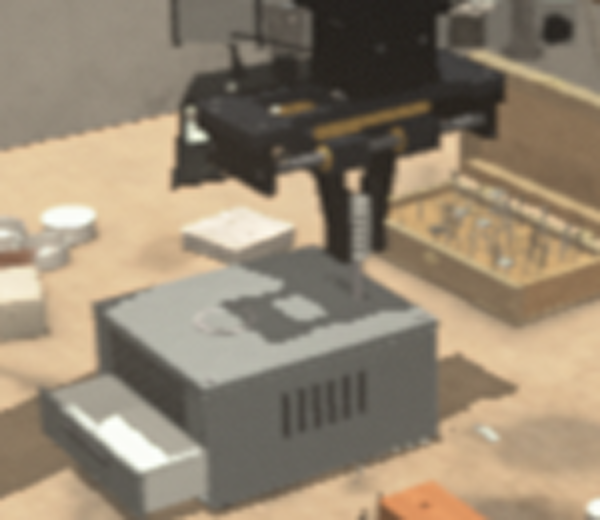

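View pics/w13z.png

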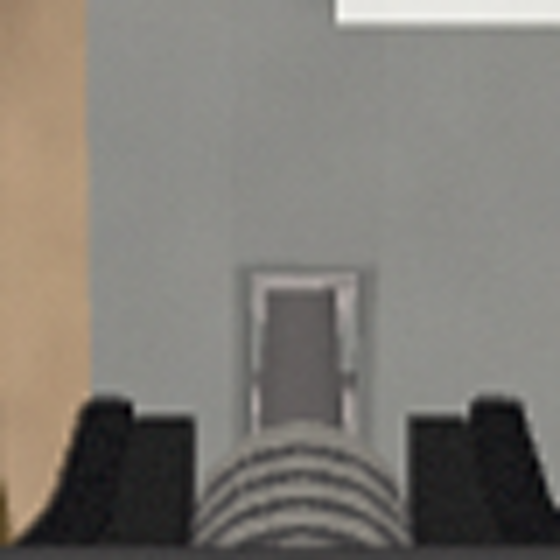

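```bash
python3 -m inch '[{"fingers":1.0,"delta_pos":[0,0,-0.5],"spin":0},{"fingers":1.0,"delta_pos":[0,0,-1],"spin":0},{"fingers":1.0,"delta_pos":[0,0,-1.5],"spin":0},{"fingers":1.0,"delta_pos":[0,0,-2],"spin":0}]'|grep -E "tcp_pos|force"; python3 -m inch '[{"fingers":1.0,"delta_pos":[0,0,-1],"spin":0},{"fingers":1.0,"delta_pos":[0,0,-2],"spin":0},{"fingers":1.0,"delta_pos":[0,0,-3],"spin":0},{"fingers":1.0,"delta_pos":[0,0,-4],"spin":0},{"fingers":1.0,"delta_pos":[0,0,-5.5],"spin":0},{"fingers":1.0,"delta_pos":[0,0,-7],"spin":0},{"fingers":1.0,"delta_pos":[0,0,-7],"spin":0},{"fingers":1.0,"delta_pos":[0,0,-7],"spin":0}]'
python3 - <<'E'
from h import *
print("to above socket",delta([.5303,-.3615,.2085]), sense()["gripper_width"]*87)
E
```

```text
tcp_pos: [0.5734, 0.0082, 0.1366]
wrist_force: [-0.5, -0.1, -0.9]
time_s: 17.85
tcp_pos: [0.5742, 0.0084, 0.2072]
ee_rot: [[0.009, -1.0, 0.0], [-1.0, -0.009, 0.001], [-0.001, -0.0, -1.0]]
wrist_force: [-1.0, 0.4, -2.4]
gripper_width: 0.2
to above socket [36.94  4.72 -0.15] 17.37034848339245
```

```bash
python3 -m inch '[{"fingers":1.0,"delta_pos":[4,0.5,0],"spin":0},{"fingers":1.0,"delta_pos":[8,1,0],"spin":0},{"fingers":1.0,"delta_pos":[12,1.5,0],"spin":0},{"fingers":1.0,"delta_pos":[16,2,0],"spin":1},{"fingers":1.0,"delta_pos":[20,2.5,0],"spin":2},{"fingers":1.0,"delta_pos":[24,3,0],"spin":3},{"fingers":1.0,"delta_pos":[28,3.5,0],"spin":3.5},{"fingers":1.0,"delta_pos":[32,4,0],"spin":3.5},{"fingers":1.0,"delta_pos":[35,4.5,0],"spin":3.5},{"fingers":1.0,"delta_pos":[36.9,4.7,0],"spin":3.5},{"fingers":1.0,"delta_pos":[36.9,4.7,0],"spin":3.5},{"fingers":1.0,"delta_pos":[36.9,4.7,0],"spin":3.5},{"fingers":1.0,"delta_pos":[36.9,4.7,0],"spin":3.5},{"fingers":1.0,"delta_pos":[36.9,4.7,0],"spin":3.5}]'
python3 - <<'E'
from h import *
s=sense();print(repr(s["tcp_pos"]),s["ee_rot"].round(4).tolist())
print(delta([.5303,-.3615,.1265]))
E
```

```text
time_s: 19.25
tcp_pos: [0.531, -0.3601, 0.207]
ee_rot: [[-0.05, -0.999, -0.0], [-0.999, 0.05, 0.0], [-0.0, 0.0, -1.0]]
wrist_force: [-0.1, 0.0, -1.4]
gripper_width: 0.198
array([ 0.53104857, -0.360083  ,  0.20698332]) [[-0.0505, -0.9987, -0.0003], [-0.9987, 0.0505, 0.0003], [-0.0003, 0.0003, -1.0]]
[0.15 0.07 8.05]
```

```bash
python3 -m inch '[{"fingers":1.0,"delta_pos":[0.15,0.07,2],"spin":0},{"fingers":1.0,"delta_pos":[0.15,0.07,4],"spin":0},{"fingers":1.0,"delta_pos":[0.15,0.07,6],"spin":0},{"fingers":1.0,"delta_pos":[0.15,0.07,8],"spin":0},{"fingers":1.0,"delta_pos":[0.15,0.07,9],"spin":0},{"fingers":1.0,"delta_pos":[0.15,0.07,9.2],"spin":0},{"fingers":1.0,"delta_pos":[0.15,0.07,9.2],"spin":0},{"fingers":1.0,"delta_pos":[0.15,0.07,9.2],"spin":0}]'
python3 - <<'E'
from h import *
s=sense();print(repr(s["tcp_pos"]),s["wrist_force"],s["moment"])
shot("wrist","w14");shot("scene","s14")
im=cv2.imread("pics/w14.png")
cv2.imwrite("pics/w14z.png",cv2.resize(im[170:270,230:330],None,fx=6,fy=6,interpolation=cv2.INTER_CUBIC)[:600])
im=cv2.imread("pics/s14.png")
cv2.imwrite("pics/s14z.png",cv2.resize(im[200:320,280:400],None,fx=5,fy=5,interpolation=cv2.INTER_CUBIC))
E
```

```text
time_s: 20.05
tcp_pos: [0.5309, -0.3629, 0.1164]
ee_rot: [[-0.051, -0.999, 0.002], [-0.999, 0.051, -0.001], [0.001, -0.002, -1.0]]
wrist_force: [0.6, -0.4, -0.5]
gripper_width: 0.193
array([ 0.53090673, -0.36286175,  0.11638854]) [ 0.64929049 -0.43754109 -0.51373098] [0.0423996  0.09020534 0.01244969]
```

View pics/w14z.png

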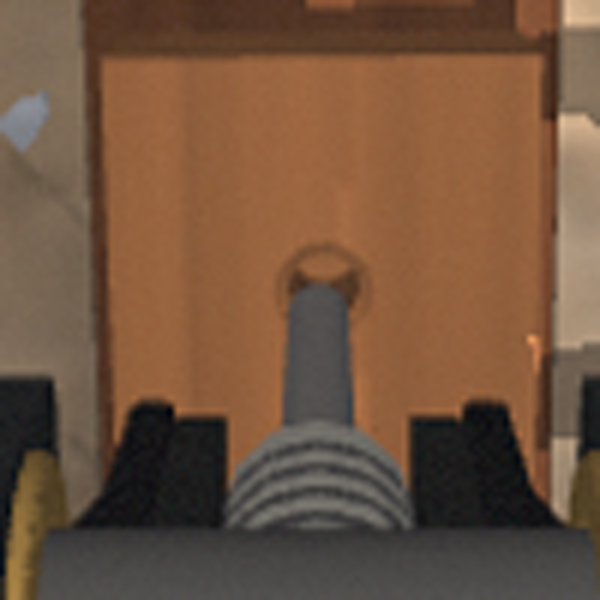

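View pics/s14z.png

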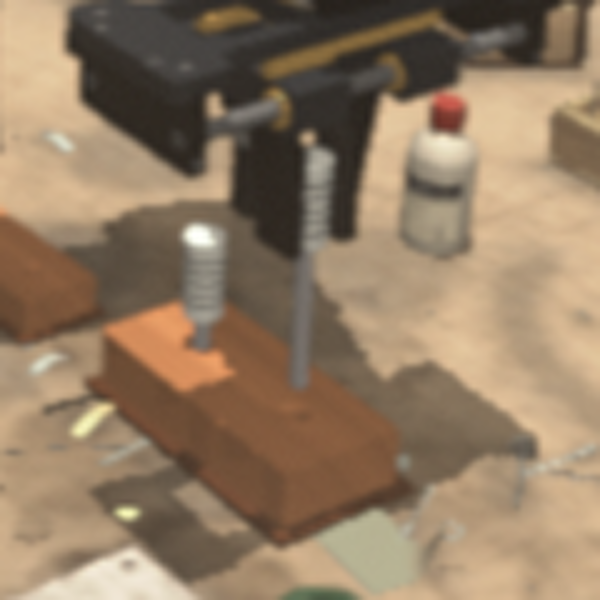

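```bash
python3 - <<'E'
from h import *
w=lambda a,b,z:atz("wrist",a/6+229.6,b/6+169.6,z).round(4)
s=sense();t=s["tcp_pos"];print(t)
print("hole",w(325,285,.032),"left/right",w(278,285,.032),w(372,285,.032),"far",w(325,243,.032))
print("tip ext",w(318,284,t[2]-.069))
a=proj("scene",[t-[0,0,.071],t+[0,0,.039]]);print((a-[279.6,199.6])*5)
print("stand edges",w(100,285,.032),w(547,285,.032))
E
```

```text
[ 0.53070189 -0.36288206  0.11627528]
hole [ 0.5305 -0.3628  0.032 ] left/right [ 0.5371 -0.3632  0.032 ] [ 0.5239 -0.3625  0.032 ] far [ 0.5302 -0.3689  0.032 ]
tip ext [ 0.5312 -0.3671  0.0473]
[[292.02148555 384.81068869]
 [305.3861908  152.3200678 ]]
stand edges [ 0.5619 -0.3644  0.032 ] [ 0.4995 -0.3612  0.032 ]
```

```bash
python3 -m inch '[{"fingers":1.0,"delta_pos":[0,0.06,0.3],"spin":0},{"fingers":1.0,"delta_pos":[0,0.06,0.6],"spin":0},{"fingers":1.0,"delta_pos":[0,0.06,0.9],"spin":0},{"fingers":1.0,"delta_pos":[0,0.06,0.9],"spin":0},{"fingers":1.0,"delta_pos":[0,0.06,0.9],"spin":0}]'
python3 - <<'E'
from h import *
s=sense();print(repr(s["tcp_pos"]),s["wrist_force"],s["moment"])
shot("wrist","w15")
im=cv2.imread("pics/w15.png")
cv2.imwrite("pics/w15z.png",cv2.resize(im[180:260,240:320],None,fx=7,fy=7,interpolation=cv2.INTER_CUBIC)[:600])
E
```

```text
time_s: 20.65
tcp_pos: [0.5294, -0.3626, 0.1058]
ee_rot: [[-0.052, -0.999, -0.0], [-0.999, 0.052, 0.0], [-0.0, 0.0, -1.0]]
wrist_force: [-0.1, -0.2, -1.2]
gripper_width: 0.195
array([ 0.5293758 , -0.36259683,  0.10580333]) [-0.0894045  -0.16656203 -1.23627331] [-0.01409466  0.05756673 -0.01159032]
```

View pics/w15z.png

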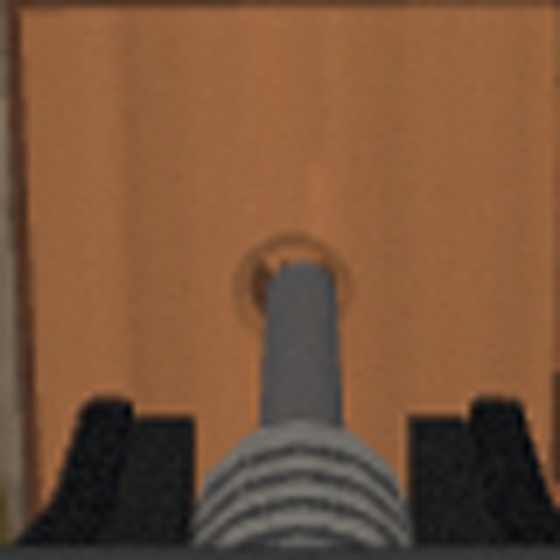

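```bash
python3 -m inch '[{"fingers":1.0,"delta_pos":[0,-0.08,0],"spin":0},{"fingers":1.0,"delta_pos":[0,-0.08,0.1],"spin":0},{"fingers":1.0,"delta_pos":[0,-0.08,0.2],"spin":0},{"fingers":1.0,"delta_pos":[0,-0.08,0.2],"spin":0}]'
python3 - <<'E'
from h import *
s=sense();print(repr(s["tcp_pos"]),s["wrist_force"],s["moment"])
shot("wrist","w16")
im=cv2.imread("pics/w16.png")
cv2.imwrite("pics/w16z.png",cv2.resize(im[180:260,240:320],None,fx=7,fy=7,interpolation=cv2.INTER_CUBIC)[:600])
E
```

```text
time_s: 21.1
tcp_pos: [0.5301, -0.3626, 0.1038]
ee_rot: [[-0.052, -0.999, -0.0], [-0.999, 0.052, 0.0], [-0.0, 0.0, -1.0]]
wrist_force: [-0.2, 0.3, -0.8]
gripper_width: 0.201
array([ 0.5301307 , -0.3625715 ,  0.10381771]) [-0.22859954  0.33119119 -0.82381497] [0.08641819 0.10266177 0.02373088]
```

View pics/w16z.png

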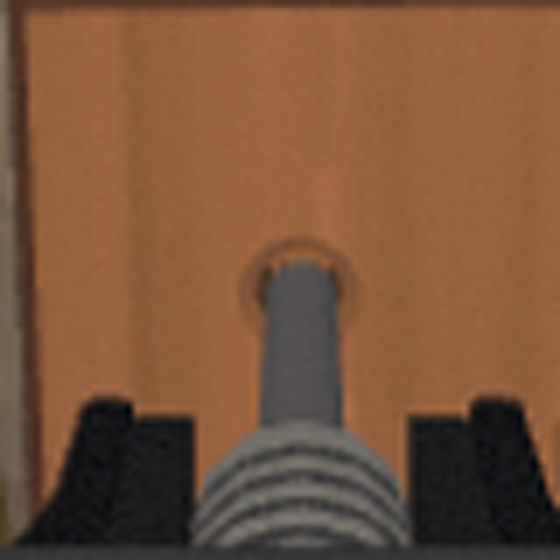

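```bash
python3 -m inch '[{"fingers":1.0,"delta_pos":[-0.03,0,0.1],"spin":0},{"fingers":1.0,"delta_pos":[-0.03,0,0.2],"spin":0},{"fingers":1.0,"delta_pos":[-0.03,0,0.3],"spin":0},{"fingers":1.0,"delta_pos":[-0.03,0,0.3],"spin":0}]'|grep -E "tcp_pos|force"
python3 -m inch '[{"fingers":1.0,"delta_pos":[0,0,0.1],"spin":0},{"fingers":1.0,"delta_pos":[0,0,0.2],"spin":0},{"fingers":1.0,"delta_pos":[0,0,0.3],"spin":0}]'|grep -E "tcp_pos|force"
```

```text
tcp_pos: [0.5301, -0.3623, 0.1008]
wrist_force: [-0.5, 0.3, -1.0]
tcp_pos: [0.5303, -0.3624, 0.098]
wrist_force: [-0.4, -0.1, -1.8]
```

```bash
python3 -m inch '[{"fingers":1.0,"delta_pos":[0,0,0.2],"spin":0},{"fingers":1.0,"delta_pos":[0,0,0.4],"spin":0},{"fingers":1.0,"delta_pos":[0,0,0.6],"spin":0},{"fingers":1.0,"delta_pos":[0,0,0.6],"spin":0}]'|grep -E "tcp_pos|force"
python3 -m inch '[{"fingers":1.0,"delta_pos":[0,0,0.2],"spin":0},{"fingers":1.0,"delta_pos":[0,0,0.4],"spin":0},{"fingers":1.0,"delta_pos":[0,0,0.6],"spin":0},{"fingers":1.0,"delta_pos":[0,0,0.6],"spin":0}]'|grep -E "tcp_pos|force"
```

```text
tcp_pos: [0.53, -0.3622, 0.0916]
wrist_force: [-0.6, 0.2, -1.2]
tcp_pos: [0.53, -0.3622, 0.0856]
wrist_force: [0.8, -0.8, -0.8]
```

```bash
python3 -m inch '[{"fingers":1.0,"delta_pos":[0,0,0.2],"spin":0},{"fingers":1.0,"delta_pos":[0,0,0.4],"spin":0},{"fingers":1.0,"delta_pos":[0,0,0.4],"spin":0}]'|grep -E "tcp_pos|force"
python3 -m inch '[{"fingers":1.0,"delta_pos":[0,0,0.1],"spin":0},{"fingers":1.0,"delta_pos":[0,0,0.2],"spin":0},{"fingers":1.0,"delta_pos":[0,0,0.2],"spin":0}]'|grep -E "tcp_pos|force"
```

```text
tcp_pos: [0.53, -0.3622, 0.0816]
wrist_force: [-0.2, 0.1, -1.7]
tcp_pos: [0.5302, -0.3623, 0.0799]
wrist_force: [1.4, -0.3, -0.9]
```

```bash
python3 -m inch '[{"fingers":1.0,"delta_pos":[0,0,0.1],"spin":0},{"fingers":1.0,"delta_pos":[0,0,0.1],"spin":0}]'|grep -E "tcp_pos|force"
```

```text
tcp_pos: [0.5302, -0.3623, 0.0789]
wrist_force: [-0.6, -1.3, -1.1]
```

```bash
python3 -m inch '[{"fingers":1.0,"delta_pos":[0,0,0.1],"spin":0},{"fingers":1.0,"delta_pos":[0,0,0.1],"spin":0}]'|grep -E "tcp_pos|force"
```

```text
tcp_pos: [0.5304, -0.3625, 0.0784]
wrist_force: [-0.2, -0.2, -0.1]
```

```bash
python3 -m inch '[{"fingers":1.0,"delta_pos":[0,0,0.05],"spin":0},{"fingers":1.0,"delta_pos":[0,0,0.05],"spin":0}]'|grep -E "tcp_pos|force"
```

```text
tcp_pos: [0.5305, -0.3625, 0.0782]
wrist_force: [-1.6, -0.3, 3.1]
```

```bash
python3 -m inch '[{"fingers":2.4,"delta_pos":[0,0,0],"spin":0},{"fingers":3.5,"delta_pos":[0,0,0],"spin":0},{"fingers":5,"delta_pos":[0,0,0],"spin":0},{"fingers":6.5,"delta_pos":[0,0,0],"spin":0},{"fingers":6.5,"delta_pos":[0,0,0],"spin":0},{"fingers":6.5,"delta_pos":[0,0,0],"spin":0}]'
python3 - <<'E'
from h import *
shot("wrist","w17");shot("scene","s17")
im=cv2.imread("pics/w17.png")
cv2.imwrite("pics/w17z.png",cv2.resize(im[160:330,200:380],None,fx=3.5,fy=3.5,interpolation=cv2.INTER_CUBIC))
im=cv2.imread("pics/s17.png")
cv2.imwrite("pics/s17z.png",cv2.resize(im[200:320,280:400],None,fx=5,fy=5,interpolation=cv2.INTER_CUBIC))
E
```

```text
time_s: 24.45
tcp_pos: [0.5303, -0.3623, 0.0774]
ee_rot: [[-0.052, -0.999, -0.0], [-0.999, 0.052, 0.0], [-0.0, 0.0, -1.0]]
wrist_force: [-0.4, 0.1, 0.2]
gripper_width: 0.645
```

View pics/w17z.png

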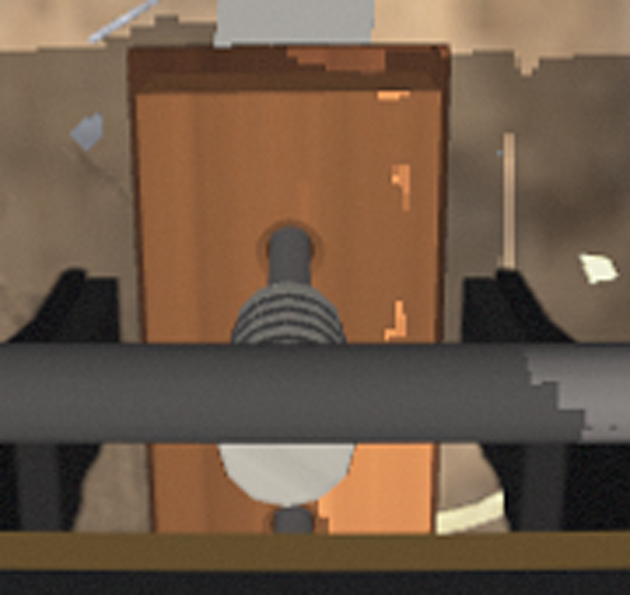

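View pics/s17z.png

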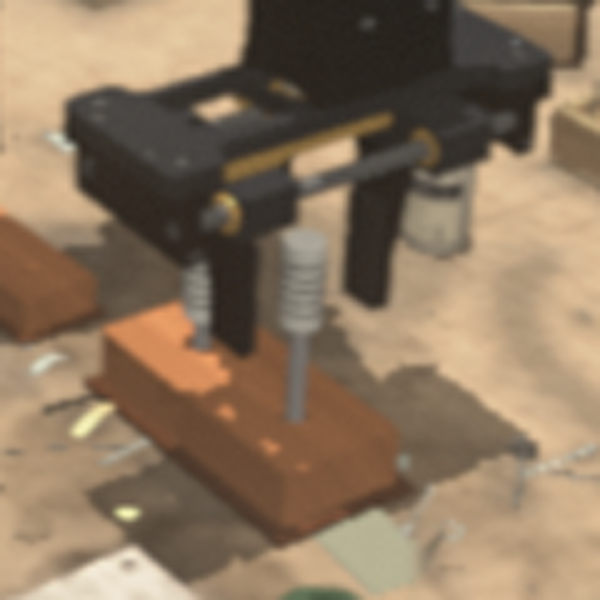

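```bash
python3 -m inch '[{"fingers":8.5,"delta_pos":[0,0,0],"spin":0},{"fingers":8.5,"delta_pos":[0,0,0],"spin":0},{"fingers":8.5,"delta_pos":[0,0,-2],"spin":0},{"fingers":8.5,"delta_pos":[0,0,-4],"spin":0},{"fingers":8.5,"delta_pos":[0,0,-7],"spin":0},{"fingers":8.5,"delta_pos":[0,0,-10],"spin":0},{"fingers":8.5,"delta_pos":[0,0,-13],"spin":0},{"fingers":8.5,"delta_pos":[0,0,-15],"spin":0},{"fingers":8.5,"delta_pos":[0,0,-15],"spin":0},{"fingers":8.5,"delta_pos":[0,0,-15],"spin":0},{"fingers":8.5,"delta_pos":[0,0,-15],"spin":0}]'
python3 - <<'E'
from h import *
shot("wrist","w18");shot("scene","s18")
im=cv2.imread("pics/w18.png")
cv2.imwrite("pics/w18z.png",cv2.resize(im[150:270,210:350],None,fx=5,fy=5,interpolation=cv2.INTER_CUBIC))
im=cv2.imread("pics/s18.png")
cv2.imwrite("pics/s18z.png",cv2.resize(im[170:320,180:380],None,fx=4,fy=4,interpolation=cv2.INTER_CUBIC))
E
```

```text
time_s: 25.65
tcp_pos: [0.5295, -0.3619, 0.2259]
ee_rot: [[-0.052, -0.999, -0.003], [-0.999, 0.052, 0.002], [-0.001, 0.003, -1.0]]
wrist_force: [-0.3, -0.0, -0.0]
gripper_width: 0.98
```

View pics/w18z.png

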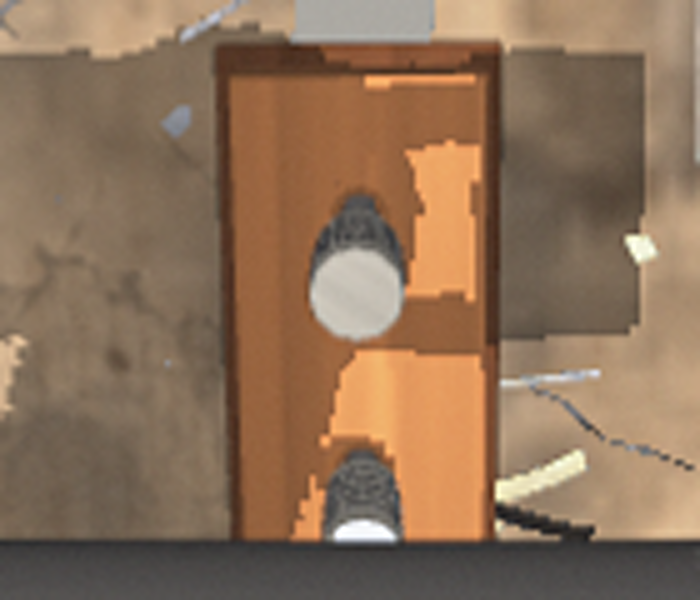

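View pics/s18z.png

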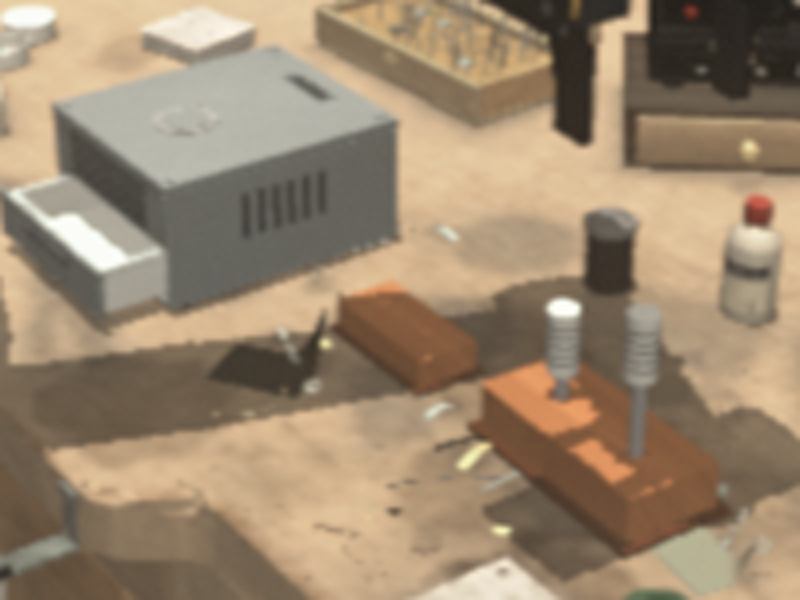

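```bash
python3 -m inch '[{"fingers":8.5,"delta_pos":[0,0,0],"spin":0},{"fingers":8.5,"delta_pos":[0,0,0],"spin":0},{"fingers":8.5,"delta_pos":[0,0,0],"spin":0}]' && python3 -c "from h import *; print(finish_job())"
```

```text
time_s: 26.05
tcp_pos: [0.5302, -0.3623, 0.2272]
ee_rot: [[-0.052, -0.999, -0.001], [-0.999, 0.052, 0.0], [-0.0, 0.001, -1.0]]
wrist_force: [0.8, 0.6, 0.2]
gripper_width: 0.979
the job is handed in; nothing more can be done
None
```

The tray is out and the release pin is back in its own socket (socket_b, the one at -y). I handed the job in at about 26 s. The hand-in reports no verdict, so everything below is from my own checks.

- **Press:** The wrist camera showed the pocket and catch pad through the slot, about 10 mm to the -y side of the slot's middle. I lowered the pin there and felt the pad at about 53 mm height. Pressing it about 6.5 mm tripped the catch. The highest reading was about 6.5 N after allowing for the pin's weight, well under 20 N, but I only read the force at the end of each 0.2 s step.
- **Pin back:** I lowered it until it touched the socket floor, with about 4 N at contact, then let go. In the last scene picture its top is at the same pixel as before I took it, so it is fully down and upright.
- **Everything else:** The tray is clearly out in that same picture. The punch, canister and bottle look untouched there. I did not re-measure the wax ring or the steel block. The gripper is open, about 11 cm above the pin's handle, and touches nothing.
- **Disagreement:** During the return, the scene camera suggested the pin was tilted about 1.7°. The wrist view showed no change in the grip, and the pin went into the socket without side force.

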